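# Load the games room's charging station

## Robot

A 6-joint arm with a two-finger parallel gripper is mounted at the origin on the work surface. World frame = base frame: x ahead of the robot, y to its left, z up, the work surface at z = 0. Lengths are in m, angles in degrees, forces in N, time in s.
With the tool pointing down it reaches from about 0.3 to 0.75 m from the base axis. Payload 8.5 kg.
Tool frame: the origin (TCP) lies between the finger pads; the fingertips stand 25 mm ahead of it and the grasp point (between the pads) lies 6 mm ahead of it; x points along the fingers, y is the direction in which the jaws open and shut, and the axes are right-handed (so a half turn about x gives the same grasp; the last joint's range is limited). The gripper opens to 85 mm and grips with 20 to 120 N. Pads are 22 mm wide; open, the fingers measure 114 mm over their backs; the gripper's body (76 mm by 85 mm) begins 54 mm behind the grasp point. The pads swing forward as they close: fully open they stand 13 mm farther back than shut.
Start: joints at [-85.846, 21.807, 74.336, -0, 83.858, -12.336], TCP at [0.156, -0.527, 0.256] pointing down, gripper open.
Joint ranges: [-178.18, 178.18], [-50.72, 133.34], [12.68, 142.11], [-81.47, 261.47], [9.98, 163.14], [-165.26, 165.26]. Speed limits (degrees/s): [136.94, 136.94, 180, 180, 180, 180].

## Interface

Orientations are given as a 3x3 rotation matrix whose columns are the frame's x, y, z axes.
In Python, from rig import sensors, get_image, workorder gives the robot as it stands.
- The arm moves only by the tool arm_command, never from a script. Its argument "plan" is a list that holds one entry, the list of rows, each a list of 6 numbers: the shift along the tool's x, y, z in units of 25 mm (1.0 is 25 mm), then the turn, a rotation vector about the tool's x, y, z in units of 6 degrees (1.0 is 6 degrees). In form: [[[dx, dy, dz, ax, ay, az], ...]]. A call has 1 to 10 rows; each row is the pose to reach, as a shift and turn from the pose commanded when the call began, along the tool's axes at that moment; what a row does not reach only later rows make up. A row lasts 1/10 s, in which the tool goes at most 50 mm and 8.59 degrees, less where a joint would pass 70% of its speed; a pose out of reach is approached as far as the arm can. A call with a gripper value outside its range is refused whole. "jaw" is the closure, from 0 (fully open) to 1 (shut), set as the call begins (left out, the last holds). The fingers move at their own pace and stop on an object; "newtons" is the grip in N (left out, the last holds). Time passes only in rows, so rows that repeat a pose let the fingers close. It gives the time, the measured TCP pose, the force and the opening at its end, in the units of the state.
- sensors.observe(): the state, without advancing time (a new reading comes with each control period).
- get_image(name): name is "scene" or "top"; returns a dict with "img" (384x512x3 uint8, red, green, blue), "fx", "fy", "cx", "cy" (pixels), "T" (4x4, takes a point from camera to world coordinates). Camera axes: x right, y up, looking along -z (the intrinsics and any distortion apply to the point x, -y, -z); pixel columns grow to the right and rows downward; lengths in m; the calibration is good to about 2 mm. A picture is of the moment at which its call begins. There is no depth.
- workorder.close_job(): hands the job in, once; it reports no verdict.
The state is a dict: "time_s": time; "q": joint angles; "qvel": joint speeds; "joint_efforts": joint torques, N m; "position": TCP position; "tool_rot": TCP orientation; "ft_force": force on the tool from outside, world axes, zero at the start; "wrist_torque": the same for the moment, N m; "grip_width": finger opening in m.
Only numpy, scipy, OpenCV 4.12 (cv2) and the standard library are available. Lean on these libraries where they do the work, as an engineer would, in place of code of your own. Each camera call takes 0.05 s, during which the arm holds its last target. There are 200 camera calls.

## Task

Put the score displays' battery packs on charge: first turn the charging station's dial back to off, then, with it off, load every loose pack into a bay of its own, tongue hooked under the bay's front lip and the rear swung down until the pack lies flat and fully home. When all are in, set the dial to 40 minutes (the fourth mark clockwise after the long off mark). Leave the other things on the table where they are.

Things in the scene. Friction and masses are not known exactly. Their poses are not given: they have to be found in the camera images.
- pack1: black battery pack, 130 mm long (x): flat tongue x -65 to -45 (52 wide, 8 thick, level with the underside), body x -45 to +65 (56 wide, 36 high), grey grip rib on top x -27 to +43, 14 wide (y), z 36 to 66. Origin: on the underside, mid-length; x from tongue to rear, z up. About 0.4 kg, centre of mass near x +8. May be absent
- pack2: a battery pack just like pack1, same origin and axes. May be absent
- pack3: a battery pack just like pack1, same origin and axes. May be absent
- station: grey charging station, fixed, 149 deep (x), 345 mm wide (y), deck 44 high. Origin under its centre; -x is its front, the lip side (black lip, towards the robot); z up. Three bays side by side, 75 mm apart; at its +y end the dial panel (dial axis at x 0, y +112). Any pack fits any bay, one to a bay. Nothing latches: packs lie by their weight
- bay1 (a point): centre of a bay's floor (-y bay), 30 mm above the table, axes as station's. Bay open above, x -66.5 to +66.5, 61 wide; walls at sides (14 thick) and rear (x +66.5 to +74.5) 14 high. At its front a wall (x -74.5 to -66.5) with a lip reaching to x -53, underside 13, top 19 above the floor. A seated pack's origin lies here, axes as the station's
- bay2 (a point): the same for the middle bay. To load: hold the pack with its tongue lower and its rear raised about 8 to 16 degrees, bring the tongue down just behind the lip, slide it under to the front wall, then swing the rear down inside the rear wall until it lies flat on the floor
- bay3 (a point): the same as bay1 for the bay next to the dial panel
- dial (a joint): timer dial, rad, clockwise from above is positive; 0 = off (stop), 4.71 = other stop; stays where left (friction 0.04 N m). At v the white pointer stripe stands v clockwise from the station's -x, where the longest, thick white mark is (off). Unlettered marks every 0.785 rad: off, 10, 20, 30, 40, 50, 60 minutes; 40 is 3.142 rad, the fourth after off
- dial_grip (a point): on the dial's axis, 37 mm above the panel (81 above the table), where to grip. Black dial: disc of 52 mm diameter with a bar across it, 49 long and 14 thick, along the pointer's line, from 14 to 44 mm above the panel; the pointer is a white stripe on one half of the bar's top
- mug: white mug, 80 mm across, 95 high, a bystander; origin under its centre
- chalk1: small cardboard chalk box, 50 x 50 x 40 mm, a bystander; origin under its centre
- dart_case: flat black dart case, 160 x 70 x 28 mm, a bystander; origin under its centre
- can: aluminium drink can, 66 mm across, 120 high, a bystander; origin under its centre
- brush: wooden brush, 200 mm long, a bystander; origin under its centre
- remote: black remote control, 170 x 46 x 20 mm, a bystander; origin under its centre
- jar: glass jar, 80 mm across, 110 high, a bystander; origin under its centre
Mind the look-alikes: they are no part of the job. What is shaped like the pack3 but orange or red is not meant.

How it is judged (in metres and radians):
On the way, in this order (a step that is already met when the one before it is completed fails the run):
1. the dial is turned back to off (value of joint dial below 0.12 rad), for 0.2 s.
2. with the dial off, every pack lies home in a bay (((x of pack1 in the frame of bay1 between -0.005 and 0.005 m and y of pack1 in the frame of bay1 between -0.006 and 0.006 m and z of pack1 in the frame of bay1 between -0.004 and 0.004 m and angle between pack1's own z axis and vertical below 0.05 rad) or (x of pack1 in the frame of bay2 between -0.005 and 0.005 m and y of pack1 in the frame of bay2 between -0.006 and 0.006 m and z of pack1 in the frame of bay2 between -0.004 and 0.004 m and angle between pack1's own z axis and vertical below 0.05 rad) or (x of pack1 in the frame of bay3 between -0.005 and 0.005 m and y of pack1 in the frame of bay3 between -0.006 and 0.006 m and z of pack1 in the frame of bay3 between -0.004 and 0.004 m and angle between pack1's own z axis and vertical below 0.05 rad)) and ((x of pack2 in the frame of bay1 between -0.005 and 0.005 m and y of pack2 in the frame of bay1 between -0.006 and 0.006 m and z of pack2 in the frame of bay1 between -0.004 and 0.004 m and angle between pack2's own z axis and vertical below 0.05 rad) or (x of pack2 in the frame of bay2 between -0.005 and 0.005 m and y of pack2 in the frame of bay2 between -0.006 and 0.006 m and z of pack2 in the frame of bay2 between -0.004 and 0.004 m and angle between pack2's own z axis and vertical below 0.05 rad) or (x of pack2 in the frame of bay3 between -0.005 and 0.005 m and y of pack2 in the frame of bay3 between -0.006 and 0.006 m and z of pack2 in the frame of bay3 between -0.004 and 0.004 m and angle between pack2's own z axis and vertical below 0.05 rad)) and ((x of pack3 in the frame of bay1 between -0.005 and 0.005 m and y of pack3 in the frame of bay1 between -0.006 and 0.006 m and z of pack3 in the frame of bay1 between -0.004 and 0.004 m and angle between pack3's own z axis and vertical below 0.05 rad) or (x of pack3 in the frame of bay2 between -0.005 and 0.005 m and y of pack3 in the frame of bay2 between -0.006 and 0.006 m and z of pack3 in the frame of bay2 between -0.004 and 0.004 m and angle between pack3's own z axis and vertical below 0.05 rad) or (x of pack3 in the frame of bay3 between -0.005 and 0.005 m and y of pack3 in the frame of bay3 between -0.006 and 0.006 m and z of pack3 in the frame of bay3 between -0.004 and 0.004 m and angle between pack3's own z axis and vertical below 0.05 rad)) and value of joint dial below 0.15 rad), for 0.2 s.
At the end, for the whole second after the job is handed in: every pack present lies at rest in a bay: origin within 5 mm (along), 6 mm (across) and 4 mm (height) of the bay's point and tilted less than 0.05 rad; the dial stands at 40 minutes, 3.142 rad, within 0.12 rad (((x of pack1 in the frame of bay1 between -0.005 and 0.005 m and y of pack1 in the frame of bay1 between -0.006 and 0.006 m and z of pack1 in the frame of bay1 between -0.004 and 0.004 m and angle between pack1's own z axis and vertical below 0.05 rad) or (x of pack1 in the frame of bay2 between -0.005 and 0.005 m and y of pack1 in the frame of bay2 between -0.006 and 0.006 m and z of pack1 in the frame of bay2 between -0.004 and 0.004 m and angle between pack1's own z axis and vertical below 0.05 rad) or (x of pack1 in the frame of bay3 between -0.005 and 0.005 m and y of pack1 in the frame of bay3 between -0.006 and 0.006 m and z of pack1 in the frame of bay3 between -0.004 and 0.004 m and angle between pack1's own z axis and vertical below 0.05 rad)) and ((x of pack2 in the frame of bay1 between -0.005 and 0.005 m and y of pack2 in the frame of bay1 between -0.006 and 0.006 m and z of pack2 in the frame of bay1 between -0.004 and 0.004 m and angle between pack2's own z axis and vertical below 0.05 rad) or (x of pack2 in the frame of bay2 between -0.005 and 0.005 m and y of pack2 in the frame of bay2 between -0.006 and 0.006 m and z of pack2 in the frame of bay2 between -0.004 and 0.004 m and angle between pack2's own z axis and vertical below 0.05 rad) or (x of pack2 in the frame of bay3 between -0.005 and 0.005 m and y of pack2 in the frame of bay3 between -0.006 and 0.006 m and z of pack2 in the frame of bay3 between -0.004 and 0.004 m and angle between pack2's own z axis and vertical below 0.05 rad)) and ((x of pack3 in the frame of bay1 between -0.005 and 0.005 m and y of pack3 in the frame of bay1 between -0.006 and 0.006 m and z of pack3 in the frame of bay1 between -0.004 and 0.004 m and angle between pack3's own z axis and vertical below 0.05 rad) or (x of pack3 in the frame of bay2 between -0.005 and 0.005 m and y of pack3 in the frame of bay2 between -0.006 and 0.006 m and z of pack3 in the frame of bay2 between -0.004 and 0.004 m and angle between pack3's own z axis and vertical below 0.05 rad) or (x of pack3 in the frame of bay3 between -0.005 and 0.005 m and y of pack3 in the frame of bay3 between -0.006 and 0.006 m and z of pack3 in the frame of bay3 between -0.004 and 0.004 m and angle between pack3's own z axis and vertical below 0.05 rad)) and value of joint dial between 3.022 and 3.262 rad and linear speed of each of pack1, pack2, pack3 below 0.02 m/s); the robot touches nothing.
It fails at once if a bystander is moved more than 4 cm (distance of any of mug, chalk1, dart_case, can, brush, remote, jar from where it was at the start of the episode above 0.04 m).
Of pack1, pack2, pack3 only 2 to 3 are there at a start; the rules pass over those that are not, and their reading is None.
At some moment in a run one of pack1, pack2, pack3 may be knocked a few centimetres aside while the robot is not near it.
Once in a run the grip may slacken for a moment while it holds something.
It also fails if it takes over 210 s, if anything falls off the work surface, if the arm or the gripper's body presses on something with over 40 N, if the wrist force passes 120 N, or if a joint passes its speed limit or range.

## Working session

There is one attempt and no reset: what is moved stays moved. The work goes in short steps, Python scripts to look and compute and a tool call to move; the robot and the scene stay as the last step left them, time stands still between calls to the robot, and variables do not carry over. Pictures are saved under pics/ and viewed, about 12 in all and at most 16, crops included, and the job is handed in when it is done.

Besides the shell and the picture viewer there is one more tool, called as name([rows], argument=value, ...), one row to a line, values as JSON. arm_command: Moves the arm, as the interface text tells. Its arguments: {"type":"object","properties":{"plan":{"type":"array","items":{"type":"array","items":{"type":"array","items":{"type":"number"}}}},"jaw":{"type":"number"},"newtons":{"type":"number"}},"required":["plan"]}

```bash
ls; mkdir -p pics; python3 - <<'E'
from rig import sensors,get_image
import cv2,numpy as np
s=sensors.observe();print(s['time_s'],s['position'],s['tool_rot'],s['grip_width'])
for n in('scene','top'):
    d=get_image(n);cv2.imwrite(f'pics/{n}0.png',cv2.resize(d['img'][:,:,::-1],(800,600),interpolation=cv2.INTER_CUBIC))
    print(n,d['fx'],d['fy'],d['cx'],d['cy'],np.round(d['T'],3).tolist(),[k for k in d])
E
```

```text
pics
0.0 [ 0.1560916  -0.52711764  0.25572438] [[-1.04530594e-04  2.83861546e-01 -9.58865273e-01]
 [ 1.42112659e-03 -9.58864268e-01 -2.83861404e-01]
 [-9.99998985e-01 -1.39234114e-03 -3.03172540e-04]] 0.08554100642079011
scene 359.27791308866193 359.27791308866193 260.3698303862321 189.56880914470094 [[-0.467, -0.694, 0.548, 1.291], [0.884, -0.379, 0.274, 0.37], [0.017, 0.612, 0.79, 1.051], [0.0, 0.0, 0.0, 1.0]] ['img', 'fx', 'fy', 'cx', 'cy', 'T']
top 474.50209935051527 474.50209935051527 262.1110253091372 193.3835428892491 [[0.004, 0.993, -0.119, 0.417], [-1.0, 0.005, 0.003, -0.002], [0.003, 0.119, 0.993, 1.731], [0.0, 0.0, 0.0, 1.0]] ['img', 'fx', 'fy', 'cx', 'cy', 'T']
```

View pics/scene0.png

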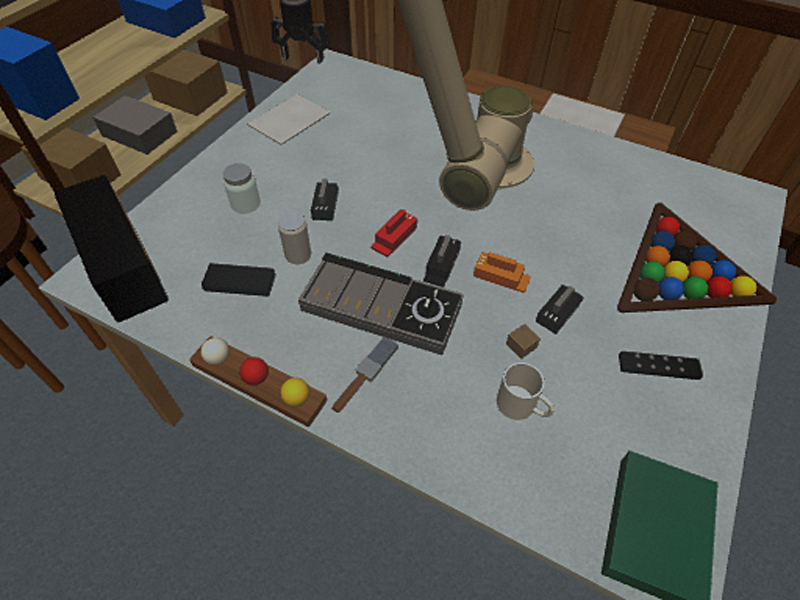

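View pics/top0.png

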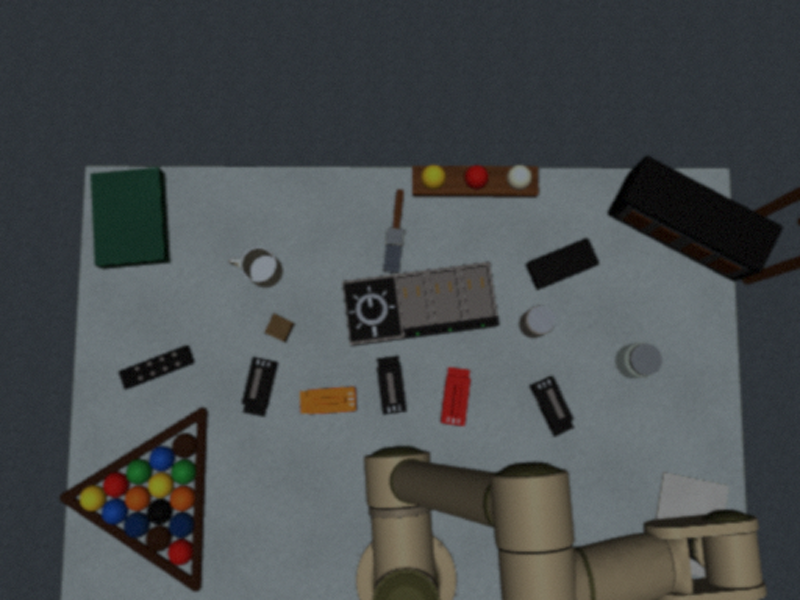

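Both views show the station with its dial at top (372,308) / scene (428,308). Candidates in the top view are black packs at (260,386), (391,386) and (552,405). Red (455,397) and orange (328,400) are look-alikes. The dart case (562,263) and remote (157,367) are black bystanders. I choose the three black packs with grey ribs and will check them in a crop.

```bash
cat > h.py <<'E'
import numpy as np,cv2
from rig import sensors,get_image,workorder
def ray(d,uv,z):
    "pixel(s) -> world xy(z) on plane z"
    uv=np.atleast_2d(np.asarray(uv,float)); T=np.array(d['T'])
    c=np.c_[(uv[:,0]-d['cx'])/d['fx'],-(uv[:,1]-d['cy'])/d['fy'],-np.ones(len(uv))]@T[:3,:3].T
    o=T[:3,3]; return o+c*((z-o[2])/c[:,2])[:,None]
def proj(d,p):
    T=np.array(d['T']); q=(np.atleast_2d(p)-T[:3,3])@T[:3,:3]
    return np.c_[d['cx']+d['fx']*q[:,0]/-q[:,2], d['cy']-d['fy']*q[:,1]/-q[:,2]]
def rect(m,d,u,v,z):
    "min-area rect of the blob of mask m nearest pixel (u,v), on plane z"
    n,l,st,c=cv2.connectedComponentsWithStats(m.astype(np.uint8))
    k=1+np.argmin([np.hypot(*(c[i]-(u,v)))+(1e3 if st[i,4]<15 else 0) for i in range(1,n)])
    p=np.argwhere(l==k)[:,::-1]; w=ray(d,p,z)[:,:2]
    r=cv2.minAreaRect((w*1000).astype(np.float32)); return st[k,4],w.mean(0),r
E
python3 - <<'E'
from h import *
d=get_image('top');im=d['img'];np.save('top.npy',im)
cv2.imwrite('pics/crop1.png',cv2.resize(im[160:285,145:395,::-1],None,fx=3.2,fy=3.2,interpolation=cv2.INTER_CUBIC))
e=get_image('scene');c=e['img']
cv2.imwrite('pics/crop2.png',cv2.resize(c[105:225,185:385,::-1],None,fx=4,fy=4,interpolation=cv2.INTER_CUBIC))
E
```

```text
(no output)
```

View pics/crop1.png

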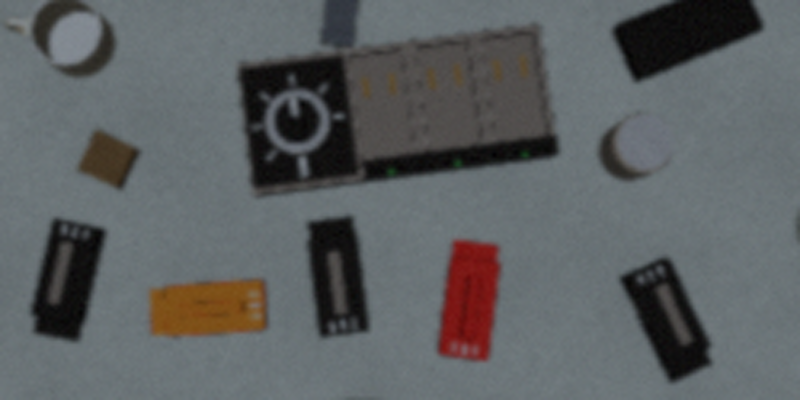

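View pics/crop2.png

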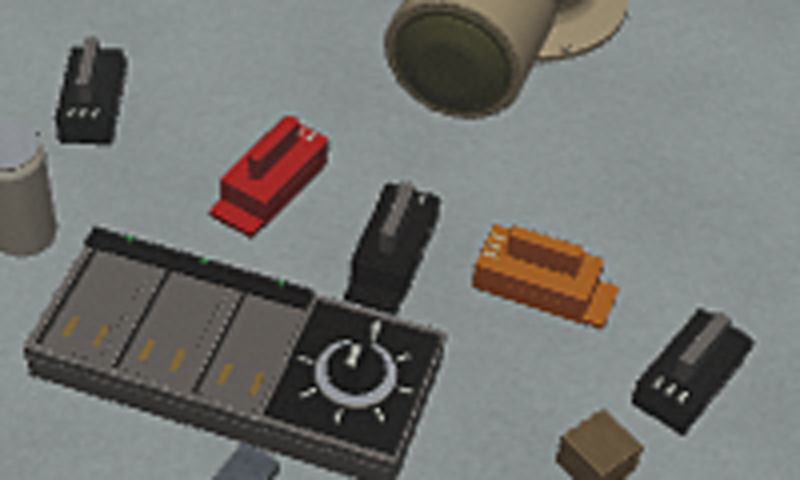

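Crop 1 shows three black packs with a grey rib and white rear dashes. Dashes are at the far end for the left (65,275) and right (668,320) packs, and at the near end for the middle (338,275), which therefore needs a half turn. The dial pointer stands near 12 o'clock, about 180° from off. Now for the measurements.

```bash
cat >> h.py <<'E'
def blob(w,u,v,t,lo=4,r=None):
    "weighted centroid + moments of blob (weight image w, threshold t) nearest u,v"
    n,l,st,c=cv2.connectedComponentsWithStats((w>t).astype(np.uint8))
    k=min((i for i in range(1,n) if st[i,4]>=lo),key=lambda i:np.hypot(*(c[i]-(u,v))))
    p=np.argwhere(l==k); ww=w[p[:,0],p[:,1]].astype(float)
    uv=p[:,::-1]; m=(uv*ww[:,None]).sum(0)/ww.sum(); return m,st[k,4],uv,ww
E
python3 - <<'E'
from h import *
d=get_image('top');e=get_image('scene')
def c1(a,b):return 145+a/3.2,160+b/3.2
def c2(a,b):return 185+a/4,105+b/4
def tri(a,b):
    A=[];B=[]
    P0=np.array(d['T'])[:3,3];P1=np.array(e['T'])[:3,3]
    u=ray(d,a,0)[0]-P0;v=ray(e,b,0)[0]-P1
    M=np.c_[u,-v];s=np.linalg.lstsq(M,P1-P0,rcond=None)[0]
    x=P0+s[0]*u;y=P1+s[1]*v;return (x+y)/2,np.linalg.norm(x-y)
f=lambda d:cv2.GaussianBlur(d['img'],(0,0),.01).astype(float) if 0 else d['img'].astype(float)
D,E=f(d),f(e)
grn=lambda I:np.clip(I[...,1]-np.maximum(I[...,0],I[...,2]),0,None)
gold=lambda I:np.clip(I[...,0]-I[...,2]-12,0,None)
gray=lambda I:I.mean(2)
print('green')
for a,b in zip([(391,172),(457,163),(525,154)],[(282,283),(204,261),(129,239)]):
    try:
        x=blob(grn(D),*c1(*a),12,1);y=blob(grn(E),*c2(*b),12,1);print(x[0],x[1],y[0],y[1],ray(d,x[0],.049)[0],ray(e,y[0],.049)[0],tri(x[0],y[0]))
    except Exception as ex:print(ex)
print('gold')
for a,b in zip([(365,87),(392,84),(430,80),(457,75),(497,70),(524,66)],[(257,384),(225,374),(178,357),(146,350),(101,335),(70,326)]):
    x=blob(gold(D),*c1(*a),8,2);y=blob(gold(E),*c2(*b),8,2);print(x[1],y[1],ray(d,x[0],.030)[0][:2],ray(e,y[0],.030)[0][:2],tri(x[0],y[0]))
print('offmark,ring')
for t,z,a,b in((90,.044,(304,165),(376,333)),(75,.044,(298,140),(340,400)),(90,.088,(293,105),(352,356))):
    x=blob(gray(D),*c1(*a),t,3);y=blob(gray(E),*c2(*b),t,3);print(x[1],x[0],y[1],y[0],ray(d,x[0],z)[0],ray(e,y[0],z)[0],tri(x[0],y[0]))
print('ribs')
for a,b in(((62,273),(705,340)),((336,283),(397,215)),((675,313),(88,63))):
    x=blob(gray(D),*c1(*a),55,15);w=ray(d,x[2],.066)[:,:2]
    r=cv2.minAreaRect((w*1000).astype(np.float32));C=np.cov(w.T,aweights=x[3]);ev,V=np.linalg.eigh(C)
    print(x[1],ray(d,x[0],.066)[0],np.sqrt(12*ev)*1000,np.degrees(np.arctan2(V[1,1],V[0,1])),r)
    n=rect((gray(D)<45),d,*c1(*a),.036);print('  body',n)
np.set_printoptions(linewidth=250)
print(gray(D)[185:220,218:258][::1].astype(int))
E
```

```text
green
[266.72463768 213.12318841] 7 [254.79130435 175.26956522] 3 [ 0.54866366 -0.02327922  0.049     ] [ 0.5480081 -0.0256164  0.049    ] (array([ 0.54892075, -0.02409108,  0.05071277]), np.float64(0.0018402500447980662))
[287.73148148 210.62037037] 5 [235.54761905 169.73809524] 4 [ 0.55791163 -0.09794617  0.049     ] [ 0.55860751 -0.10037998  0.049     ] (array([ 0.55844165, -0.09902873,  0.04942465]), np.float64(0.002476213933581097))
[308.55172414 207.59770115] 4 [216.80152672 164.24427481] 3 [ 0.56902768 -0.17207998  0.049     ] [ 0.56871838 -0.1751175   0.049     ] (array([ 0.56948002, -0.17300948,  0.05071479]), np.float64(0.002496962782818479))
gold
17 14 [0.64513375 0.00514478] [0.64595934 0.00312229] (array([0.64559393, 0.00416197, 0.03010032]), np.float64(0.0021780452543973794))
18 14 [ 0.64995718 -0.02455797] [ 0.64984524 -0.02687592] (array([ 0.65023916, -0.02544955,  0.03126239]), np.float64(0.0020267789797001165))
16 16 [ 0.65516981 -0.06912637] [ 0.65673344 -0.07139375] (array([ 0.65587983, -0.0703542 ,  0.02948899]), np.float64(0.002718395444568922))
15 16 [ 0.659938
[... 1565 characters left out ...]
048217773)
  body (np.int32(391), array([0.43840579, 0.03650792]), ((433.1209716796875, 36.05469512939453), (123.26629638671875, 52.05234909057617), 7.682546615600586))
58 [ 0.39361658 -0.33092929  0.066     ] [10.60835893 65.32099676] -156.5227998099767 ((393.2357177734375, -330.6994934082031), (62.971649169921875, 11.654733657836914), 22.917699813842773)
  body (np.int32(438), array([ 0.3841204 , -0.33011578]), ((386.80078125, -330.8798828125), (124.2568359375, 55.654476165771484), 24.49078941345215))
[[ 99  79  46 ...  71  76  77]
 [110  91  59 ...  69  77  76]
 [114  98  63 ...  73  74  75]
 ...
 [111 114 112 ...  76  79  83]
 [113 114 111 ... 105 107 108]
 [113 111 113 ... 114 115 115]]
```

```bash
python3 - <<'E'
from h import *
np.set_printoptions(linewidth=220,suppress=True,precision=1)
d=get_image('top');e=get_image('scene')
yaw=np.radians(7.8);X=np.array([np.cos(yaw),np.sin(yaw)]);Y=np.array([-X[1],X[0]])
B2=np.array([.5589,-.0987])+.0635*X   # rough bay2 centre
def prof(d,org,dir_,perp,s,z,half=.02):
    s=np.asarray(s);o=np.zeros(len(s))
    for h in np.linspace(-half,half,15):
        P=np.c_[org+s[:,None]*dir_+h*perp,np.full(len(s),z)];q=proj(d,P).astype(np.float32)
        o+=cv2.remap(d['img'],q[:,None,0],q[:,None,1],cv2.INTER_LINEAR).mean((1,2))/15
    return o
s=np.arange(-.09,.095,.003)
for n,D in(('top',d),('scene',e)):
  for z,a,b in((.049,-.09,-.03),(.044,.04,.095)):
    for k in(-1,0,1):
        ss=np.arange(a,b,.002);o=prof(D,B2+k*.075*Y,X,Y,ss,z);g=np.gradient(o)
        i=np.argsort(-abs(g))[:6];print(n,z,k,[(round(ss[j]*1000),round(g[j],1)) for j in sorted(i)])
# y ends at deck height
for n,D in(('top',d),('scene',e)):
    ss=np.arange(-.13,.26,.002);o=prof(D,B2,Y,X,ss,.044,.03);g=np.gradient(o);i=np.argsort(-abs(g))[:14];print(n,'y',[(round(ss[j]*1000),round(g[j],1)) for j in sorted(i)])
# dial: panel radial sampling about rough axis
O=B2+.172*Y;print('B2',B2,'dial',O)
g=d['img'].mean(2)
for z in(.044,.058):
  for n,D in(('top',d),('scene',e)):
    w=D['img'].mean(2);q=proj(D,[*O,z])[0];u,v=np.mgrid[0:384,0:512][::-1]
    P=ray(D,np.c_[u.ravel(),v.ravel()],z)[:,:2]-O;r=np.hypot(*P.T);m=(r<.055)
    k=m&(w.ravel()>60)&(r>.022)&(r<.036)
    c,A=np.linalg.lstsq(np.c_[2*P[k],np.ones(k.sum())],(P[k]**2).sum(1),rcond=None)[:2]
    print(n,z,'ring n',k.sum(),'centre st-frame',c[:2]@X*1000,c[:2]@Y*1000,'R',np.sqrt(c[2]+c[:2]@c[:2])*1000)
    a=np.degrees(np.arctan2(-(P@-Y),-(P@X)))  # clockwise from -x
for n,D in(('top',d),('scene',e)):
    w=D['img'].mean(2).ravel();P=ray(D,np.c_[u.ravel(),v.ravel()],.088)[:,:2]-O;k=(np.hypot(*P.T)<.024)&(w>75)
    m=(P[k]*w[k,None]).sum(0)/w[k].sum();print(n,'pointer',k.sum(),m@X*1000,m@Y*1000)
c=lambda I,uv,s:cv2.resize(I[int(uv[1])-22:int(uv[1])+22,int(uv[0])-24:int(uv[0])+24,::-1],(400,366),interpolation=cv2.INTER_CUBIC)
cv2.imwrite('pics/dial.png',np.hstack([c(D['img'],proj(D,[*O,.06])[0],1) for D in(d,e)]))
E
```

```text
top 0.049 -1 [(-74, np.float64(-14.7)), (-72, np.float64(-20.6)), (-70, np.float64(-19.6)), (-68, np.float64(-14.5)), (-48, np.float64(14.3)), (-46, np.float64(13.7))]
top 0.049 0 [(-74, np.float64(-15.5)), (-72, np.float64(-20.8)), (-70, np.float64(-19.3)), (-68, np.float64(-13.2)), (-48, np.float64(14.3)), (-46, np.float64(13.3))]
top 0.049 1 [(-74, np.float64(-15.9)), (-72, np.float64(-20.1)), (-70, np.float64(-19.5)), (-68, np.float64(-14.1)), (-48, np.float64(14.3)), (-46, np.float64(13.5))]
top 0.044 -1 [(74, np.float64(6.3)), (76, np.float64(7.5)), (78, np.float64(8.3)), (80, np.float64(8.5)), (82, np.float64(7.9)), (84, np.float64(5.5))]
top 0.044 0 [(74, np.float64(6.8)), (76, np.float64(7.2)), (78, np.float64(8.4)), (80, np.float64(9.1)), (82, np.float64(7.8)), (84, np.float64(5.1))]
top 0.044 1 [(74, np.float64(6.3)), (76, np.float64(6.5)), (78, np.float64(7.1)), (80, np.float64(7.6)), (82, np.float64(7.3)), (84, np.float64(5.1))]
scene 0.049 -1 [(-70, np.float64(-16.2)), (-68, np.float64(-30.0)), (-66, np.float64(-32.1)), (-64, np.float64(-20.6)), (-42, np.float64(21.4)),
[... 1397 characters left out ...]
(136, np.float64(21.4)), (166, np.float64(-19.8)), (202, np.float64(-21.4)), (204, np.float64(-25.7)), (234, np.float64(19.4)), (236, np.float64(38.8)), (238, np.float64(26.0))]
B2 [ 0.6 -0.1] dial [0.6 0.1]
top 0.044 ring n 137 centre st-frame 2.2918063258102506 0.4388730435127941 R 30.064775553177117
scene 0.044 ring n 104 centre st-frame 1.4133464966562832 -1.9480846980429551 R 30.41698055112803
top 0.058 ring n 154 centre st-frame 2.3870221636686466 -0.19875892387373248 R 30.04996844624351
scene 0.058 ring n 61 centre st-frame 4.023427120010414 -0.0633170224856695 R 30.359815687833837
top pointer 9 16.29834170314568 0.8154976980214268
scene pointer 28 4.100980905935199 1.8718545565687992
```

View pics/dial.png

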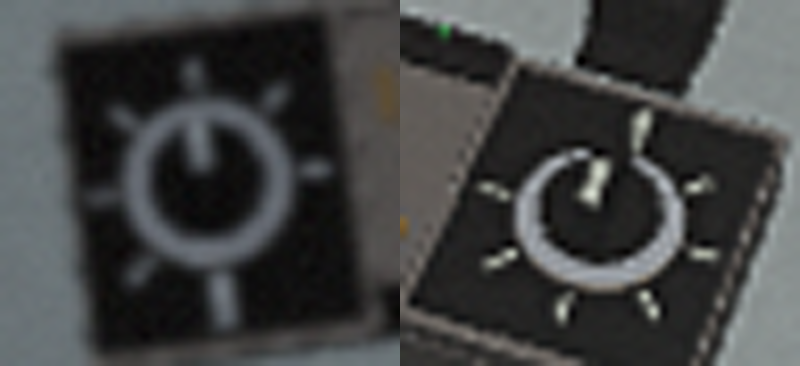

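```bash
python3 - <<'E'
from h import *
d=get_image('top');e=get_image('scene')
yaw=np.radians(7.8);X=np.array([np.cos(yaw),np.sin(yaw)]);Y=np.array([-X[1],X[0]])
B2=np.array([.5589,-.0987])+.0635*X;O=B2+.172*Y
print(B2,O)
marks={'top':(d,0,[(222,300),(140,275),(103,198),(122,115),(193,72),(273,97),(315,168)],[(200,140)]),
'scene':(e,400,[(640,130),(700,185),(703,253),(650,305),(567,305),(500,260),(492,187)],[(603,163),(597,181),(590,200)])}
for n,(D,off,M,P) in marks.items():
    o=proj(D,[*O,.06])[0].astype(int)-(24,22)
    f=lambda a:o+(np.array(a,float)-(off,0)+.5)/(400/48)-.5
    W=D['img'].mean(2)
    W_=np.array([ray(D,blob(np.clip(W-40,0,None)*(np.hypot(*(np.mgrid[0:384,0:512][::-1]-f(a)[:,None,None]))<3.2),*f(a),1,2)[0],.044)[0,:2]-O for a in M])
    st=np.c_[W_@X,W_@Y]*1000;print(n,np.round(st,1).tolist())
    print(' mids 20/60',(st[2]+st[6])/2,'10/50',(st[1]+st[5])/2)
    for p in P:
        w=ray(D,f(p),.088)[0,:2]-O;print(' ptr',w@X*1000,w@Y*1000)
E
```

```text
[ 0.62181249 -0.09008206] [0.59846941 0.08032657]
top [[-44.1, 0.2], [-26.9, 33.1], [5.8, 40.5], [36.2, 30.5], [51.8, 0.4], [36.7, -30.4], [5.9, -44.9]]
 mids 20/60 [ 5.89673723 -2.20557623] 10/50 [4.90919704 1.34598595]
 ptr 19.392463233723404 -0.30840594254557313
scene [[-47.2, -1.6], [-26.1, 30.4], [6.3, 42.3], [38.9, 30.4], [49.5, -2.3], [38.1, -34.0], [6.4, -48.3]]
 mids 20/60 [ 6.37577543 -2.97791648] 10/50 [ 6.01424093 -1.79206146]
 ptr 8.832829165467466 -1.744118541045679
 ptr 18.38425347200382 -1.0712599746012448
 ptr 28.465245988183796 -0.6186721477174982
```

```bash
cat >> h.py <<'E'
from scipy.spatial.transform import Rotation as Ro
YAW=7.8; SX=np.array([np.cos(np.radians(YAW)),np.sin(np.radians(YAW)),0]); SY=np.array([-SX[1],SX[0],0]); SZ=np.array([0,0,1.])
DIAL=np.array([.6045,.0802,0]); BAY2=np.array([.6277,-.0897,.030]); BAY={1:BAY2-.075*SY,2:BAY2,3:BAY2+.075*SY}
def down(psi): # tool down, jaw axis at world yaw psi (deg)
    c,s=np.cos(np.radians(psi)),np.sin(np.radians(psi)); return np.array([[0,c,s],[0,s,-c],[-1,0,0]])
def row(p,R,s=None):
    s=s or sensors.observe(); R0=np.array(s['tool_rot']);p0=np.array(s['position'])
    t=R0.T@(np.array(p)-p0); r=Ro.from_matrix(R0.T@R).as_rotvec(degrees=True)
    print('row',np.round(np.r_[t/.025,r/6],3).tolist(),'rows>=',round(max(np.linalg.norm(t)/.05,np.linalg.norm(r)/8.59),1))
def st():
    s=sensors.observe();R=np.array(s['tool_rot']);np.set_printoptions(precision=4,suppress=True)
    print('t',s['time_s'],'p',s['position'],'psi',np.degrees(np.arctan2(R[1,1],R[0,1])),'F',s['ft_force'],'w',s['grip_width'],'q6',s['q'][5])
E
python3 -c "
from h import *
st();row([*DIAL[:2],.2],down(-82.2))"
```

```text
t 0.5 p [ 0.1561 -0.5273  0.2563] psi -73.51229709853493 F [-0.1481  1.0539  0.1212] w 0.08524914426373024 q6 -12.334298747157039
row [2.254, -18.212, -24.095, 1.448, -0.0, 0.001] rows>= 15.1
```

arm_command([
  [[0,-9,-12,0.7,0,0],[0,-9,-12,0.7,0,0],[0,-9,-12,0.7,0,0],[0,-9,-12,0.7,0,0],[0,-9,-12,0.7,0,0],[1.0,-18.2,-24.1,1.45,0,0],[1.0,-18.2,-24.1,1.45,0,0],[1.0,-18.2,-24.1,1.45,0,0],[1.0,-18.2,-24.1,1.45,0,0],[1.0,-18.2,-24.1,1.45,0,0]],
], jaw=0.55, newtons=40)

```text
time_s: 1.5
position: [0.4542, -0.1238, 0.2441]
tool_rot: [[0.001, 0.136, -0.991], [-0.0, -0.991, -0.136], [-1.0, 0.001, -0.001]]
ft_force: [-0.3, -1.2, -0.2]
grip_width: 0.0384
```

```bash
python3 -c "
from h import *
st();row([*DIAL[:2],.15],down(-82.2))"
```

```text
t 1.5 p [ 0.4542 -0.1238  0.2441] psi -82.21185363576163 F [-0.2912 -1.2319 -0.1893] w 0.03835277114238114 q6 52.520140727585165
row [3.766, -7.271, -7.058, -0.002, -0.005, -0.005] rows>= 5.4
```

arm_command([
  [[3.77,-7.27,-7.06,0,0,0],[3.77,-7.27,-7.06,0,0,0],[3.77,-7.27,-7.06,0,0,0],[3.77,-7.27,-7.06,0,0,0],[3.77,-7.27,-7.06,0,0,0],[3.77,-7.27,-7.06,0,0,0],[3.77,-7.27,-7.06,0,0,0],[3.77,-7.27,-7.06,0,0,0]],
])

```text
time_s: 2.3
position: [0.6033, 0.0781, 0.1497]
tool_rot: [[-0.0, 0.136, -0.991], [-0.0, -0.991, -0.136], [-1.0, 0.0, 0.0]]
ft_force: [0.1, 0.0, 0.4]
grip_width: 0.0381
```

```bash
python3 - <<'E'
from h import *
st();row([*DIAL[:2],.089],down(-82.2))
d=get_image('top');e=get_image('scene')
c=lambda D:cv2.resize(D['img'][int(proj(D,[*DIAL[:2],.1])[0,1])-45:,int(proj(D,[*DIAL[:2],.1])[0,0])-45:][:90,:90,::-1],(400,400),interpolation=cv2.INTER_CUBIC)
cv2.imwrite('pics/d2.png',np.hstack([c(d),c(e)]))
E
```

```text
t 2.3 p [0.6033 0.0781 0.1497] psi -82.1841244737191 F [0.1289 0.0038 0.439 ] w 0.0381388845085413 q6 78.43497613225412
row [2.427, -0.078, -0.059, 0.003, 0.004, -0.002] rows>= 1.2
```

View pics/d2.png

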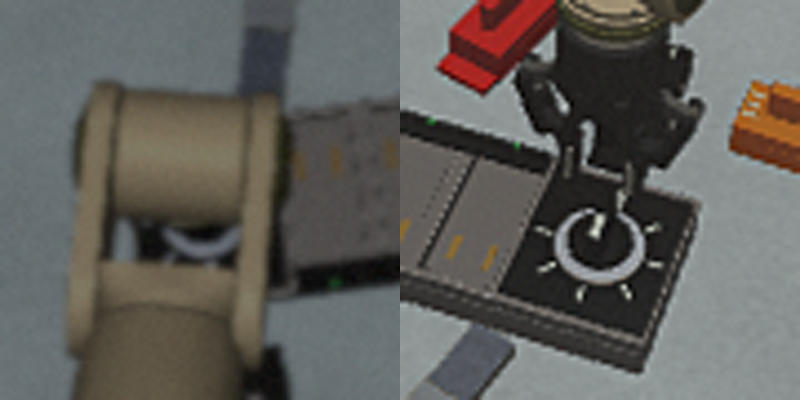

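The scene crop shows the fingers centred above and flanking the dial bar (597,225). I'm descending.

arm_command([
  [[1.2,-0.08,-0.06,0,0,0],[1.8,-0.08,-0.06,0,0,0],[2.43,-0.08,-0.06,0,0,0],[2.43,-0.08,-0.06,0,0,0]],
])

```text
time_s: 2.8
position: [0.6037, 0.0794, 0.0879]
tool_rot: [[-0.003, 0.134, -0.991], [0.0, -0.991, -0.134], [-1.0, -0.0, 0.003]]
ft_force: [-0.4, -0.4, 0.5]
grip_width: 0.0385
```

arm_command([
  [[0,0,0,0,0,0],[0,0,0,0,0,0],[0,0,0,0,0,0],[0,0,0,0,0,0],[0,0,0,0,0,0],[0,0,0,0,0,0]],
], jaw=1, newtons=30)

```text
time_s: 3.4
position: [0.6052, 0.0809, 0.0905]
tool_rot: [[0.002, 0.136, -0.991], [0.001, -0.991, -0.136], [-1.0, -0.0, -0.003]]
ft_force: [-1.7, 4.1, 7.1]
grip_width: 0.0138
```

```bash
python3 -c "
from h import *
st();print(sensors.observe()['wrist_torque'])"
```

```text
t 3.4 p [0.6052 0.0809 0.0905] psi -82.20160944750192 F [-1.6671  4.1226  7.0559] w 0.013781525260504229 q6 78.68771311220061
[ 0.6423  0.236  -0.0324]
```

arm_command([
  [[-0.1,0,0,-1.3,0,0],[-0.1,0,0,-2.7,0,0],[-0.1,0,0,-4.1,0,0],[-0.1,0,0,-5.5,0,0],[-0.1,0,0,-6.9,0,0],[-0.1,0,0,-8.3,0,0],[-0.1,0,0,-9.7,0,0],[-0.1,0,0,-11.1,0,0],[-0.1,0,0,-12.5,0,0],[-0.1,0,0,-13.9,0,0]],
])

```text
time_s: 4.4
position: [0.605, 0.0812, 0.0907]
tool_rot: [[0.0, 1.0, 0.027], [0.002, 0.027, -1.0], [-1.0, 0.001, -0.001]]
ft_force: [3.9, 5.8, -10.2]
grip_width: 0.0132
```

arm_command([
  [[0,0,0,-1.3,0,0],[0,0,0,-2.7,0,0],[0,0,0,-4.1,0,0],[0,0,0,-5.5,0,0],[0,0,0,-6.9,0,0],[0,0,0,-8.3,0,0],[0,0,0,-9.7,0,0],[0,0,0,-11.1,0,0],[0,0,0,-12.5,0,0],[0,0,0,-13.9,0,0]],
])

```text
time_s: 5.4
position: [0.6048, 0.0811, 0.0907]
tool_rot: [[-0.0, 0.088, 0.996], [0.001, 0.996, -0.088], [-1.0, 0.001, -0.0]]
ft_force: [4.0, 4.9, -8.5]
grip_width: 0.0134
```

```bash
python3 -c "
from h import *
st();print(sensors.observe()['wrist_torque'])"
```

```text
t 5.4 p [0.6048 0.0811 0.0907] psi 84.92358419964718 F [ 4.0473  4.9161 -8.5061] w 0.01340611424847331 q6 -88.45550684381278
[ 0.9252 -0.6567  0.0323]
```

arm_command([
  [[0,0,0,-0.8,0,0],[0,0,0,-1.4,0,0],[0,0,0,-1.9,0,0],[0,0,0,-2.2,0,0],[0,0,0,-2.5,0,0],[0,0,0,-2.5,0,0]],
])

```text
time_s: 6.0
position: [0.6047, 0.081, 0.0907]
tool_rot: [[-0.0, -0.166, 0.986], [0.002, 0.986, 0.166], [-1.0, 0.002, -0.0]]
ft_force: [3.7, 4.4, -9.6]
grip_width: 0.0134
```

```bash
python3 -c "
from h import *
st();print(sensors.observe()['wrist_torque'])"
```

```text
t 6.0 p [0.6047 0.081  0.0907] psi 99.53111796659404 F [ 3.6963  4.4163 -9.6291] w 0.013390351495248747 q6 -103.08466776250276
[ 0.8522 -0.5048 -0.8856]
```

The stop has been reached (torque −0.9 N m at 99.5°), so the dial is off. I'm releasing it and heading for the +y pack.

arm_command([
  [[0,0,0,0.15,0,0],[0,0,0,0.25,0,0],[0,0,0,0.25,0,0],[0,0,0,0.25,0,0],[-1,0,0,0.25,0,0],[-3,0,0,0.25,0,0],[-4,0,0,0.25,0,0],[-4,0,0,0.25,0,0]],
], jaw=0.55)

```text
time_s: 6.8
position: [0.6061, 0.0804, 0.1958]
tool_rot: [[0.008, -0.141, 0.99], [-0.001, 0.99, 0.141], [-1.0, -0.002, 0.008]]
ft_force: [-0.2, -0.6, -0.9]
grip_width: 0.0383
```

```bash
python3 - <<'E'
from h import *
st();row([.4343,.3370,.15],down(78.2))
E
```

```text
t 6.8 p [0.6061 0.0804 0.1958] psi 98.1032557580879 F [-0.1562 -0.6355 -0.9001] w 0.03831984983633616 q6 -101.61985767934081
row [1.771, 11.133, -5.371, 3.317, 0.078, 0.004] rows>= 6.2
```

arm_command([
  [[1.8,11.1,-5.35,3.3,0,0],[1.8,11.1,-5.35,3.3,0,0],[1.8,11.1,-5.35,3.3,0,0],[1.8,11.1,-5.35,3.3,0,0],[1.8,11.1,-5.35,3.3,0,0],[1.8,11.1,-5.35,3.3,0,0],[1.8,11.1,-5.35,3.3,0,0],[1.8,11.1,-5.35,3.3,0,0],[1.8,11.1,-5.35,3.3,0,0]],
])

```text
time_s: 7.7
position: [0.4339, 0.3357, 0.1462]
tool_rot: [[-0.0, 0.203, 0.979], [-0.0, 0.979, -0.203], [-1.0, -0.0, 0.0]]
ft_force: [-0.1, 0.2, -0.9]
grip_width: 0.0385
```

```bash
cat >> h.py <<'E'
def pack(g,uv):
    "rib pose of a pack near top-view pixel uv"
    x=blob(g['img'].mean(2)*1.,*uv,55,15);w=ray(g,x[2],.066)[:,:2];C=np.cov(w.T,aweights=x[3]);ev,V=np.linalg.eigh(C)
    return x[1],ray(g,x[0],.066)[0,:2],(np.degrees(np.arctan2(V[1,1],V[0,1]))+90)%180-90,np.sqrt(12*ev)*1000
E
python3 - <<'E'
from h import *
st();row([.4343,.3370,.066],down(78.2))
d=get_image('top');e=get_image('scene')
print(proj(d,[.4343,.337,.066]),proj(d,[.4255,.0349,.066]),proj(d,[.3936,-.3309,.066]))
for p in((.4255,.0349),(.3936,-.3309)): print(pack(d,proj(d,[*p,.066])[0]))
u=proj(e,[.4343,.337,.066])[0].astype(int)
w=proj(e,[*DIAL[:2],.066])[0].astype(int)
c=lambda D,u:cv2.resize(D['img'][u[1]-45:u[1]+45,u[0]-45:u[0]+45,::-1],(400,400),interpolation=cv2.INTER_CUBIC)
cv2.imwrite('pics/a1.png',np.hstack([c(e,u),c(e,w)]))
E
```

```text
t 7.7 p [0.4339 0.3357 0.1462] psi 78.27525560851869 F [-0.1071  0.2217 -0.8742] w 0.03853524449222934 q6 -52.894254309367156
row [3.209, 0.056, 0.004, 0.013, 0.001, 0.005] rows>= 1.6
[[163.3518 245.0198]] [[249.9937 247.9237]] [[355.0464 257.5907]]
(np.int32(59), array([0.4252, 0.0349]), np.float64(7.867681353126812), array([10.4737, 65.9798]))
(np.int32(58), array([ 0.393 , -0.3312]), np.float64(23.915798611318365), array([10.5606, 66.5963]))
```

View pics/a1.png

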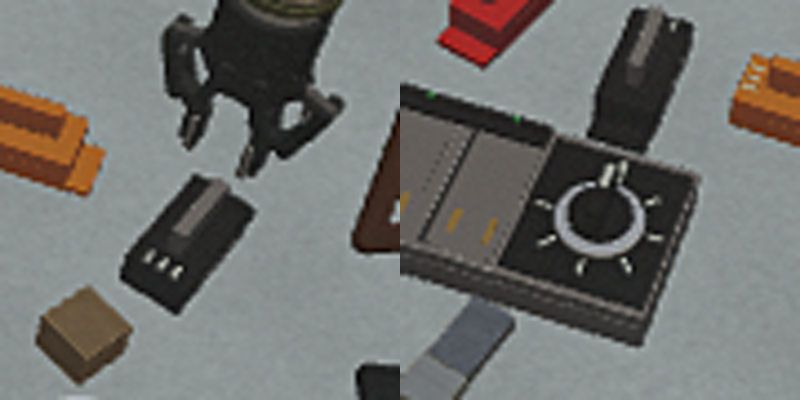

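The dial pointer (605,170) now points at the off mark, and the gripper stands over the pack. I'm descending and gripping.

arm_command([
  [[1.5,0.06,0,0,0,0],[2.5,0.06,0,0,0,0],[3.2,0.06,0,0,0,0],[3.2,0.06,0,0,0,0]],
])

```text
time_s: 8.2
position: [0.4336, 0.3363, 0.0646]
tool_rot: [[-0.004, 0.205, 0.979], [-0.002, 0.979, -0.205], [-1.0, -0.003, -0.003]]
ft_force: [-0.0, 0.6, -0.4]
grip_width: 0.0383
```

arm_command([
  [[0,0,0,0,0,0],[0,0,0,0,0,0],[0,0,0,0,0,0],[0,0,0,0,0,0],[0,0,0,0,0,0],[0,0,0,0,0,0],[0,0,0,0,0,0]],
], jaw=1, newtons=80)

```text
time_s: 8.9
position: [0.4346, 0.338, 0.0678]
tool_rot: [[0.003, 0.203, 0.979], [0.001, 0.979, -0.203], [-1.0, 0.001, 0.003]]
ft_force: [2.4, -1.4, 6.5]
grip_width: 0.0127
```

arm_command([
  [[-1,0,0,0,0,0],[-2.5,0,0,0,0,0],[-4,0,0,0,0,0],[-4,0,0,0,0,0]],
])

```text
time_s: 9.3
position: [0.435, 0.3387, 0.1712]
tool_rot: [[0.008, 0.203, 0.979], [0.004, 0.979, -0.203], [-1.0, 0.005, 0.007]]
ft_force: [0.0, 0.3, -3.3]
grip_width: 0.012
```

```bash
cat >> h.py <<'E'
def load(bay,psi,tip,z,th,g):
    """row to bring held pack's tongue-tip bottom to station x=tip (bay frame), height z above floor, tilt th deg (rear up);
    g: TCP in pack frame (x,z) as grasped; psi jaw yaw 97.8 or -82.2"""
    Rt=Ro.from_rotvec(-np.radians(th)*SY).as_matrix()   # rear up: +x goes up -> -th about SY
    p=BAY[bay]+tip*SX+z*SZ+Rt@((g[0]+.065)*SX+g[1]*SZ)
    row(p,Rt@down(psi)); return p
E
python3 - <<'E'
from h import *
st();load(3,97.8,-.045,.06,10,(.008,.066))
E
```

```text
t 9.3 p [0.435  0.3387 0.1712] psi 78.30617295132086 F [ 0.036   0.3245 -3.2976] w 0.012029006948027082 q6 -52.70760727334284
row [0.147, -12.186, 10.602, -3.244, -1.577, 0.244] rows>= 8.1
```

```bash
python3 - <<'E'
from h import *
print(load(3,97.8,-.045,.13,10,(.008,.067)))
E
```

```text
row [-2.693, -12.173, 10.615, -3.244, -1.577, 0.244] rows>= 8.2
[ 0.63263671 -0.01332336  0.23865844]
```

arm_command([
  [[-2.7,0,0,0,0,0],[-2.7,0,0,0,0,0],[-2.7,-12.15,10.6,-3.24,-1.58,0.24],[-2.7,-12.15,10.6,-3.24,-1.58,0.24],[-2.7,-12.15,10.6,-3.24,-1.58,0.24],[-2.7,-12.15,10.6,-3.24,-1.58,0.24],[-2.7,-12.15,10.6,-3.24,-1.58,0.24],[-2.7,-12.15,10.6,-3.24,-1.58,0.24],[-2.7,-12.15,10.6,-3.24,-1.58,0.24],[-2.7,-12.15,10.6,-3.24,-1.58,0.24]],
])

```text
time_s: 10.3
position: [0.6296, -0.0117, 0.2326]
tool_rot: [[0.162, -0.135, 0.978], [0.02, 0.991, 0.133], [-0.987, -0.002, 0.163]]
ft_force: [0.6, 0.1, -4.3]
grip_width: 0.0123
```

```bash
python3 - <<'E'
from h import *
st();load(3,97.8,-.046,.025,10,(.008,.067))
E
```

```text
t 10.3 p [ 0.6296 -0.0117  0.2326] psi 97.75041009810367 F [ 0.5576  0.108  -4.3353] w 0.012294890986488363 q6 -111.46129481011185
row [3.916, -0.072, -0.575, -0.005, -0.1, 0.022] rows>= 2.0
```

arm_command([
  [[1.5,-0.07,-0.58,0,-0.1,0],[2.8,-0.07,-0.58,0,-0.1,0],[3.9,-0.07,-0.58,0,-0.1,0],[3.9,-0.07,-0.58,0,-0.1,0],[3.9,-0.07,-0.58,0,-0.1,0]],
])

```text
time_s: 10.8
position: [0.6314, -0.0115, 0.1353]
tool_rot: [[0.174, -0.135, 0.975], [0.021, 0.991, 0.134], [-0.985, -0.003, 0.175]]
ft_force: [0.7, -0.0, -2.5]
grip_width: 0.012
```

```bash
python3 - <<'E'
from h import *
st();load(3,97.8,-.047,.008,10,(.008,.067))
e=get_image('scene');d=get_image('top')
w=proj(e,[*BAY[3][:2],.066])[0].astype(int);v=proj(d,[*BAY[3][:2],.066])[0].astype(int)
c=lambda D,u:cv2.resize(D['img'][u[1]-40:u[1]+40,u[0]-40:u[0]+40,::-1],(400,400),interpolation=cv2.INTER_CUBIC)
cv2.imwrite('pics/a2.png',np.hstack([c(e,w),c(d,v)]))
E
```

```text
t 10.8 p [ 0.6314 -0.0115  0.1353] psi 97.76770341864021 F [ 0.6884 -0.0373 -2.5174] w 0.012010579045139833 q6 -112.52734648885917
row [0.727, -0.076, -0.171, -0.001, 0.012, 0.027] rows>= 0.4
```

View pics/a2.png

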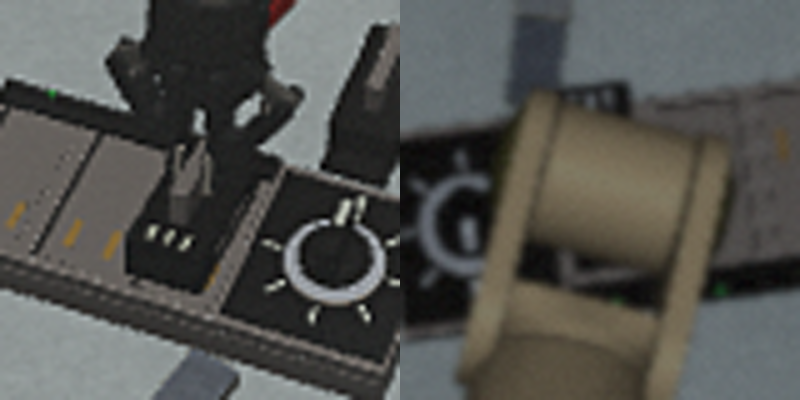

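The pack hangs over bay3, rear-dash end (170,235) to the back and tilted correctly. Before the fine moves I'm checking the position-reading noise.

```bash
python3 - <<'E'
from h import *
P=[]
for i in range(6): st();P.append(sensors.observe()['position']);get_image('top')
print(np.mean(P,0),np.std(P,0)); load(3,97.8,-.047,.008,10,(.008,.067))
E
```

```text
t 10.9 p [ 0.632  -0.0116  0.137 ] psi 97.77402544296298 F [-0.1889 -0.439  -1.5851] w 0.012357189239068183 q6 -112.52837898343712
t 10.95 p [ 0.632  -0.0116  0.1371] psi 97.77464307210863 F [ 0.3484 -0.5163 -2.2614] w 0.01255066583479196 q6 -112.5307775898678
t 11.0 p [ 0.632  -0.0116  0.137 ] psi 97.76861601674187 F [-0.3691  0.4886 -2.1621] w 0.012270412255376246 q6 -112.52932180479822
t 11.05 p [ 0.6319 -0.0116  0.1368] psi 97.77116268768737 F [ 0.2267  0.3192 -2.6632] w 0.012718807180488467 q6 -112.52982661355142
t 11.1 p [ 0.6318 -0.0116  0.1366] psi 97.76852559920299 F [ 0.2218 -0.1782 -2.2014] w 0.012361804483286611 q6 -112.52924210277382
t 11.15 p [ 0.6317 -0.0116  0.1363] psi 97.76299802905432 F [ 0.3998 -0.6438 -2.5675] w 0.012330400250928818 q6 -112.52945611480429
[ 0.6319 -0.0116  0.1368] [0.0001 0.     0.0003]
row [0.755, -0.069, -0.189, 0.0, 0.032, 0.034] rows>= 0.4
```

arm_command([
  [[0.3,-0.07,-0.19,0,0,0],[0.6,-0.07,-0.19,0,0,0],[0.75,-0.07,-0.19,0,0,0],[0.75,-0.07,-0.19,0,0,0],[0.75,-0.07,-0.19,0,0,0],[0.75,-0.07,-0.19,0,0,0]],
])

```text
time_s: 11.8
position: [0.6306, -0.0136, 0.1164]
tool_rot: [[0.175, -0.135, 0.975], [0.021, 0.991, 0.134], [-0.984, -0.003, 0.176]]
ft_force: [0.5, 0.2, -3.0]
grip_width: 0.0127
```

```bash
python3 - <<'E'
from h import *
st();load(3,97.8,-.048,.0015,10,(.008,.067))
E
```

```text
t 11.8 p [ 0.6306 -0.0136  0.1164] psi 97.76084049613182 F [ 0.53    0.2047 -2.9848] w 0.012671506331945682 q6 -112.98024251696044
row [0.237, 0.002, -0.083, -0.001, 0.028, 0.033] rows>= 0.1
```

arm_command([
  [[0.1,0,-0.04,0,0,0],[0.2,0,-0.08,0,0,0],[0.24,0,-0.08,0,0,0],[0.24,0,-0.08,0,0,0],[0.24,0,-0.08,0,0,0]],
])

```text
time_s: 12.3
position: [0.6297, -0.0138, 0.1099]
tool_rot: [[0.175, -0.135, 0.975], [0.021, 0.991, 0.133], [-0.984, -0.003, 0.176]]
ft_force: [0.2, -0.7, -3.0]
grip_width: 0.0123
```

```bash
python3 - <<'E'
from h import *
st();load(3,97.8,-.064,.0015,10,(.008,.067))
E
```

```text
t 12.3 p [ 0.6297 -0.0138  0.1099] psi 97.75962565812175 F [ 0.1738 -0.6698 -2.953 ] w 0.012307064317021693 q6 -113.09644079870257
row [-0.123, 0.001, -0.628, -0.001, 0.024, 0.032] rows>= 0.3
```

arm_command([
  [[-0.03,0,-0.15,0,0,0],[-0.06,0,-0.3,0,0,0],[-0.08,0,-0.42,0,0,0],[-0.1,0,-0.52,0,0,0],[-0.11,0,-0.6,0,0,0],[-0.12,0,-0.64,0,0,0],[-0.12,0,-0.64,0,0,0]],
])

```text
time_s: 13.0
position: [0.6134, -0.016, 0.1101]
tool_rot: [[0.175, -0.135, 0.975], [0.021, 0.991, 0.133], [-0.984, -0.003, 0.176]]
ft_force: [-0.9, -0.1, -3.0]
grip_width: 0.0122
```

```bash
python3 - <<'E'
from h import *
st();load(3,97.8,-.065,.0005,10,(.008,.067));
for th in (7,4,2,0): load(3,97.8,-.065,.0005,th,(.008,.067))
E
```

```text
t 13.0 p [ 0.6134 -0.016   0.1101] psi 97.75517737055435 F [-0.9499 -0.0707 -3.0196] w 0.012178684940764645 q6 -113.87809675948365
row [0.032, 0.001, -0.029, -0.002, 0.024, 0.031] rows>= 0.0
row [0.189, 0.002, 0.107, -0.003, 0.524, 0.031] rows>= 0.4
row [0.352, 0.002, 0.234, -0.004, 1.024, 0.031] rows>= 0.7
row [0.465, 0.003, 0.314, -0.004, 1.358, 0.031] rows>= 0.9
row [0.581, 0.003, 0.39, -0.005, 1.691, 0.031] rows>= 1.2
```

arm_command([
  [[0.0,0,-0.04,0,0,0],[0.0,0,-0.08,0,0,0],[0.0,0,-0.1,0,0,0],[0.0,0,-0.1,0,0,0]],
])

```text
time_s: 13.4
position: [0.6116, -0.0163, 0.11]
tool_rot: [[0.177, -0.135, 0.975], [0.021, 0.991, 0.133], [-0.984, -0.003, 0.178]]
ft_force: [4.0, 1.0, -2.6]
grip_width: 0.0124
```

```bash
python3 - <<'E'
from h import *
st()
E
```

```text
t 13.4 p [ 0.6116 -0.0163  0.11  ] psi 97.74991470969273 F [ 3.9553  1.0007 -2.5563] w 0.012371855156009687 q6 -114.00353058664626
```

```bash
python3 - <<'E'
from h import *
for th in (8,6,4,2,0): load(3,97.8,-.0655,.0005,th,(.008,.067))
E
```

```text
row [0.14, 0.004, 0.113, -0.003, 0.375, 0.034] rows>= 0.3
row [0.247, 0.004, 0.201, -0.004, 0.708, 0.034] rows>= 0.5
row [0.357, 0.005, 0.285, -0.004, 1.041, 0.034] rows>= 0.7
row [0.47, 0.005, 0.365, -0.005, 1.375, 0.034] rows>= 1.0
row [0.586, 0.006, 0.441, -0.005, 1.708, 0.034] rows>= 1.2
```

arm_command([
  [[0.14,0,0.11,0,0.37,0],[0.19,0,0.16,0,0.54,0],[0.25,0,0.2,0,0.71,0],[0.3,0,0.24,0,0.88,0],[0.36,0,0.285,0,1.04,0],[0.41,0,0.325,0,1.21,0],[0.47,0,0.365,0,1.375,0],[0.47,0,0.365,0,1.375,0]],
])

```text
time_s: 14.2
position: [0.6223, -0.0149, 0.0995]
tool_rot: [[0.032, -0.135, 0.99], [0.001, 0.991, 0.135], [-0.999, -0.003, 0.032]]
ft_force: [1.3, -0.6, 1.5]
grip_width: 0.0122
```

```bash
python3 - <<'E'
from h import *
st();load(3,97.8,-.0655,.000,0,(.008,.067))
E
```

```text
t 14.2 p [ 0.6223 -0.0149  0.0995] psi 97.77140442591666 F [ 1.3031 -0.6458  1.5392] w 0.012196149316084388 q6 -110.3987462111027
row [0.105, 0.005, 0.105, -0.004, 0.309, 0.032] rows>= 0.2
```

arm_command([
  [[0.06,0,0.05,0,0.15,0],[0.12,0,0.1,0,0.31,0],[0.12,0,0.1,0,0.31,0],[0.12,0,0.1,0,0.31,0]],
])

```text
time_s: 14.6
position: [0.6241, -0.0147, 0.0978]
tool_rot: [[-0.0, -0.135, 0.991], [-0.004, 0.991, 0.135], [-1.0, -0.004, -0.001]]
ft_force: [-5.4, -1.1, 11.5]
grip_width: 0.0122
```

```bash
python3 - <<'E'
from h import *
st();load(3,97.8,-.0655,.000,0,(.008,.067))
E
```

```text
t 14.6 p [ 0.6241 -0.0147  0.0978] psi 97.75450661727909 F [-5.3951 -1.0912 11.5447] w 0.012189143532568721 q6 -109.7887232309054
row [0.032, 0.01, 0.035, -0.008, -0.007, 0.035] rows>= 0.0
```

It is flat, pressing on the floor with 11 N. Releasing.

arm_command([
  [[0,0,0,0,0,0],[0,0,0,0,0,0],[0,0,0,0,0,0],[-1,0,0,0,0,0],[-2.5,0,0,0,0,0],[-4,0,0,0,0,0],[-5,0,0,0,0,0]],
], jaw=0.55)

```text
time_s: 15.3
position: [0.6247, -0.0141, 0.2242]
tool_rot: [[0.003, -0.135, 0.991], [-0.004, 0.991, 0.135], [-1.0, -0.004, 0.003]]
ft_force: [0.3, 0.0, -0.1]
grip_width: 0.0384
```

```bash
python3 - <<'E'
from h import *
st();d=get_image('top')
for p in((.4252,.0349),(.393,-.3312)): print(pack(d,proj(d,[*p,.066])[0]))
row([.4252,.0349,.15],down(98))
E
```

```text
t 15.3 p [ 0.6247 -0.0141  0.2242] psi 97.7645409162553 F [ 0.341   0.0011 -0.0589] w 0.03843409928777098 q6 -109.81559867048833
(np.int32(97959), array([ 0.418 , -0.0303]), np.float64(82.37722165403437), array([ 911.1584, 1472.1991]))
(np.int32(56), array([ 0.3928, -0.3311]), np.float64(23.836520117162365), array([10.198 , 64.6072]))
row [3.036, 3.049, -7.706, -0.038, 0.079, 0.057] rows>= 4.4
```

arm_command([
  [[3,3.05,-7.7,0,0.08,0],[3,3.05,-7.7,0,0.08,0],[3,3.05,-7.7,0,0.08,0],[3,3.05,-7.7,0,0.08,0],[3,3.05,-7.7,0,0.08,0],[3,3.05,-7.7,0,0.08,0],[3,3.05,-7.7,0,0.08,0]],
])

```text
time_s: 16.05
position: [0.4244, 0.035, 0.1467]
tool_rot: [[-0.006, -0.135, 0.991], [-0.004, 0.991, 0.135], [-1.0, -0.004, -0.007]]
ft_force: [-0.5, 0.6, -0.6]
grip_width: 0.0379
```

```bash
python3 - <<'E'
from h import *
st();row([.4252,.0349,.066],down(98))
e=get_image('scene');d=get_image('top')
w=proj(e,[.43,.0349,.066])[0].astype(int);v=proj(d,[*BAY[3][:2],.066])[0].astype(int)
a=proj(e,[*BAY[3][:2],.066])[0].astype(int)
c=lambda D,u:cv2.resize(D['img'][u[1]-35:u[1]+35,u[0]-35:u[0]+35,::-1],(266,266),interpolation=cv2.INTER_CUBIC)
cv2.imwrite('pics/b1.png',np.hstack([c(e,w),c(e,a),c(d,v)]))
print(pack(d,proj(d,[*(BAY[3]+.008*SX)[:2],.096])[0]),'expect(z .096 vs .066 plane)',BAY[3])
E
```

```text
t 16.05 p [0.4244 0.035  0.1467] psi 97.7578397437005 F [-0.4545  0.6018 -0.5503] w 0.03785581505678828 q6 -108.69445702789112
row [3.227, 0.002, 0.052, -0.04, -0.064, 0.034] rows>= 1.6
(np.int32(239), array([0.5964, 0.0805]), np.float64(8.036623107000395), array([77.8162, 90.5094])) expect(z .096 vs .066 plane) [ 0.6175 -0.0154  0.03  ]
```

View pics/b1.png

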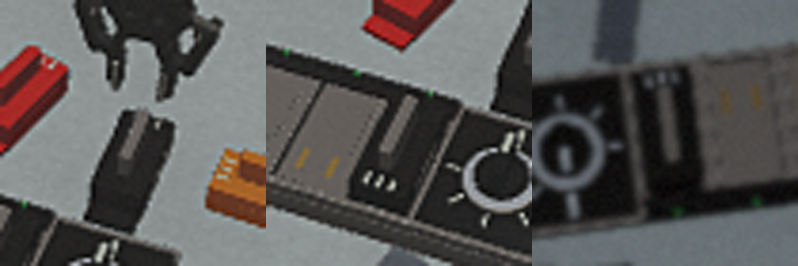

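The pack lies flat in bay3 (middle and right panels). Pack B is undisturbed beneath the gripper (left panel), so I'm gripping it.

arm_command([
  [[1.5,0,0.05,0,0,0],[2.5,0,0.05,0,0,0],[3.2,0,0.05,0,0,0],[3.2,0,0.05,0,0,0]],
])

```text
time_s: 16.55
position: [0.4243, 0.0348, 0.0648]
tool_rot: [[-0.011, -0.135, 0.991], [-0.004, 0.991, 0.135], [-1.0, -0.002, -0.011]]
ft_force: [0.0, -0.9, 0.5]
grip_width: 0.0384
```

arm_command([
  [[0,0,0,0,0,0],[0,0,0,0,0,0],[0,0,0,0,0,0],[0,0,0,0,0,0],[0,0,0,0,0,0],[0,0,0,0,0,0],[0,0,0,0,0,0]],
], jaw=1)

```text
time_s: 17.25
position: [0.4251, 0.0349, 0.0674]
tool_rot: [[-0.004, -0.135, 0.991], [-0.005, 0.991, 0.135], [-1.0, -0.004, -0.005]]
ft_force: [0.1, 0.2, 6.3]
grip_width: 0.0123
```

arm_command([
  [[-1,0,0,0,0,0],[-2.5,0,0,0,0,0],[-4,0,0,0,0,0],[-5.5,0,0,0,0,0],[-5.5,0,0,0,0,0]],
])

```text
time_s: 17.75
position: [0.4265, 0.0354, 0.2078]
tool_rot: [[0.001, -0.135, 0.991], [-0.006, 0.991, 0.135], [-1.0, -0.006, 0.0]]
ft_force: [0.2, -0.3, -5.7]
grip_width: 0.0126
```

```bash
python3 - <<'E'
from h import *
st();load(2,-82.2,-.045,.13,10,(.008,.067))
E
```

```text
t 17.75 p [0.4265 0.0354 0.2078] psi 97.77541001100036 F [ 0.2377 -0.262  -5.7497] w 0.012644308452133176 q6 -108.6605648297334
row [-1.195, -6.056, 7.906, -29.885, -0.091, -2.611] rows>= 21.0
```

arm_command([
  [[0,0,0,1.35,0,0],[0,0,0,2.7,0,0],[0,0,0,4.1,0,0],[0,0,0,5.5,0,0],[0,0,0,6.9,0,0],[0,0,0,8.3,0,0],[0,0,0,9.7,0,0],[0,0,0,11.1,0,0],[0,0,0,12.5,0,0],[0,0,0,13.9,0,0]],
])

```text
time_s: 18.75
position: [0.4243, 0.0358, 0.2025]
tool_rot: [[-0.01, 0.97, 0.242], [-0.004, 0.242, -0.97], [-1.0, -0.011, 0.001]]
ft_force: [-0.9, -0.2, -5.4]
grip_width: 0.0127
```

arm_command([
  [[0,0,0,1.35,0,0],[0,0,0,2.7,0,0],[0,0,0,4.1,0,0],[0,0,0,5.5,0,0],[0,0,0,6.9,0,0],[0,0,0,8.3,0,0],[0,0,0,9.7,0,0],[0,0,0,11.1,0,0],[0,0,0,12.5,0,0],[0,0,0,13.9,0,0]],
])

```text
time_s: 19.75
position: [0.4243, 0.0358, 0.2025]
tool_rot: [[-0.01, 0.352, -0.936], [-0.004, -0.936, -0.352], [-1.0, -0.0, 0.011]]
ft_force: [-0.5, 0.3, -4.5]
grip_width: 0.0125
```

```bash
python3 - <<'E'
from h import *
st();load(2,-82.2,-.045,.13,10,(.008,.067))
E
```

```text
t 19.75 p [0.4243 0.0358 0.2025] psi -69.38560316820438 F [-0.5088  0.25   -4.515 ] w 0.012501887359392071 q6 58.486304017301954
row [-1.514, 7.697, -6.427, 2.132, 1.762, 0.175] rows>= 5.1
```

arm_command([
  [[-1.5,0,0,2.1,1.76,0.17],[-1.5,0,0,2.1,1.76,0.17],[-1.5,7.7,-6.43,2.13,1.76,0.17],[-1.5,7.7,-6.43,2.13,1.76,0.17],[-1.5,7.7,-6.43,2.13,1.76,0.17],[-1.5,7.7,-6.43,2.13,1.76,0.17],[-1.5,7.7,-6.43,2.13,1.76,0.17],[-1.5,7.7,-6.43,2.13,1.76,0.17],[-1.5,7.7,-6.43,2.13,1.76,0.17],[-1.5,7.7,-6.43,2.13,1.76,0.17]],
])

```text
time_s: 20.75
position: [0.6434, -0.0859, 0.239]
tool_rot: [[0.172, 0.142, -0.975], [0.026, -0.99, -0.14], [-0.985, -0.001, -0.173]]
ft_force: [-0.5, 0.3, -5.3]
grip_width: 0.0127
```

```bash
python3 - <<'E'
from h import *
st();load(2,-82.2,-.047,.025,10,(.008,.067))
E
```

```text
t 20.75 p [ 0.6434 -0.0859  0.239 ] psi -81.82626637291092 F [-0.4891  0.3072 -5.2513] w 0.012746100139591026 q6 61.29026235645515
row [4.132, 0.07, 0.842, 0.06, 0.002, 0.021] rows>= 2.1
```

arm_command([
  [[1.5,0.07,0.84,0.06,0,0.02],[2.8,0.07,0.84,0.06,0,0.02],[3.8,0.07,0.84,0.06,0,0.02],[4.1,0.07,0.84,0.06,0,0.02],[4.1,0.07,0.84,0.06,0,0.02],[4.1,0.07,0.84,0.06,0,0.02],[4.1,0.07,0.84,0.06,0,0.02]],
])

```text
time_s: 21.45
position: [0.6424, -0.0887, 0.1374]
tool_rot: [[0.177, 0.136, -0.975], [0.022, -0.991, -0.134], [-0.984, 0.003, -0.178]]
ft_force: [-0.4, -0.3, -4.3]
grip_width: 0.0123
```

```bash
python3 - <<'E'
from h import *
st();load(2,-82.2,-.048,.004,10,(.008,.067))
e=get_image('scene')
w=proj(e,[*BAY[2][:2],.066])[0].astype(int)
cv2.imwrite('pics/b2.png',cv2.resize(e['img'][w[1]-40:w[1]+40,w[0]-40:w[0]+40,::-1],(480,480),interpolation=cv2.INTER_CUBIC))
st();load(2,-82.2,-.048,.004,10,(.008,.067))
E
```

```text
t 21.45 p [ 0.6424 -0.0887  0.1374] psi -82.21042441087062 F [-0.4466 -0.2623 -4.3352] w 0.012274258109466347 q6 60.11101840616715
row [0.958, -0.042, 0.273, 0.003, -0.047, -0.024] rows>= 0.5
t 21.5 p [ 0.6423 -0.0887  0.1372] psi -82.21432569076777 F [ 0.318  -0.0217 -4.6771] w 0.01267563895649671 q6 60.11251227312081
row [0.95, -0.041, 0.268, 0.002, -0.043, -0.023] rows>= 0.5
```

View pics/b2.png

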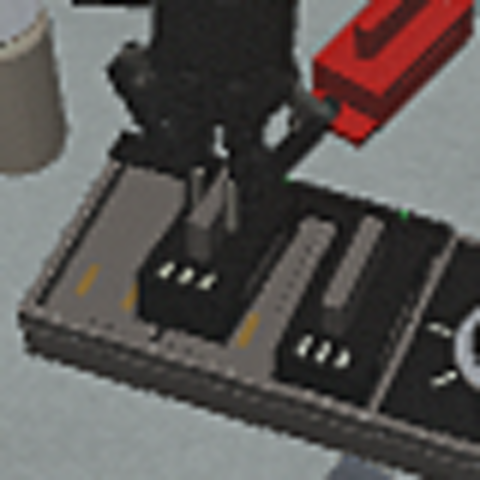

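Pack B is over the middle bay, rear dashes (185,275) to the back. I'm lowering it.

arm_command([
  [[0,-0.04,0.2,0,-0.04,-0.02],[0.3,-0.04,0.27,0,-0.04,-0.02],[0.6,-0.04,0.27,0,-0.04,-0.02],[0.8,-0.04,0.27,0,-0.04,-0.02],[0.95,-0.04,0.27,0,-0.04,-0.02],[0.95,-0.04,0.27,0,-0.04,-0.02],[0.95,-0.04,0.27,0,-0.04,-0.02]],
])

```text
time_s: 22.2
position: [0.6443, -0.0884, 0.1159]
tool_rot: [[0.186, 0.135, -0.973], [0.021, -0.991, -0.133], [-0.982, 0.004, -0.187]]
ft_force: [13.2, 3.3, 15.2]
grip_width: 0.0126
```

```bash
python3 - <<'E'
from h import *
st();load(2,-82.2,-.049,.0015,10,(.008,.067));load(2,-82.2,-.0655,.0015,10,(.008,.067))
E
```

```text
t 22.2 p [ 0.6443 -0.0884  0.1159] psi -82.23889304371093 F [13.2126  3.2733 15.1951] w 0.01261046148528588 q6 59.74838916604245
row [0.184, -0.041, 0.255, 0.001, -0.132, -0.042] rows>= 0.2
row [0.061, -0.041, 0.903, 0.001, -0.132, -0.042] rows>= 0.5
```

Contact with the lip earlier than modelled (Fx 13, Fz 15), so the pack may sit differently in the hand. I'm lifting and looking.

arm_command([
  [[-0.5,0,-0.3,0,0,0],[-1.5,0,-0.5,0,0,0],[-3,0,-0.5,0,0,0],[-4,0,-0.5,0,0,0],[-4,0,-0.5,0,0,0],[-4,0,-0.5,0,0,0],[-4,0,-0.5,0,0,0]],
])

```text
time_s: 22.9
position: [0.6341, -0.0885, 0.2092]
tool_rot: [[0.166, 0.136, -0.977], [0.025, -0.991, -0.133], [-0.986, -0.003, -0.168]]
ft_force: [0.1, -0.6, -4.7]
grip_width: 0.0123
```

```bash
python3 - <<'E'
from h import *
st();e=get_image('scene');s=sensors.observe()
R=np.array(s['tool_rot']);p=np.array(s['position'])
g=(.008,.067)
def W(q): # pack-frame point -> world, pack axes from tool: x=-tool z, z=-tool x, y: right-handed
    A=np.c_[-R[:,2],np.cross(-R[:,0],-R[:,2]),-R[:,0]]; return p+A@(np.array(q)-(g[0],0,g[1]))
I=e['img'][:,:,::-1].copy();o=proj(e,W((0,0,.03)))[0].astype(int)
x0,y0=o-40
c=cv2.resize(I[y0:y0+80,x0:x0+80],(600,600),interpolation=cv2.INTER_CUBIC)
for q in[(.065,.028,0),(.065,-.028,0),(.065,.028,.036),(.065,-.028,.036),(-.027,0,.066),(.043,0,.066),(-.065,.026,0),(.065,0,.036)]:
    u=(proj(e,W(q))[0]-(x0,y0)+.5)*7.5;cv2.circle(c,tuple(int(t) for t in u),4,(0,0,255),-1)
cv2.imwrite('pics/b3.png',c)
E
```

```text
t 22.9 p [ 0.6341 -0.0885  0.2092] psi -82.1968277242881 F [ 0.0876 -0.5777 -4.7062] w 0.01233527376208304 q6 60.77905848346796
```

View pics/b3.png

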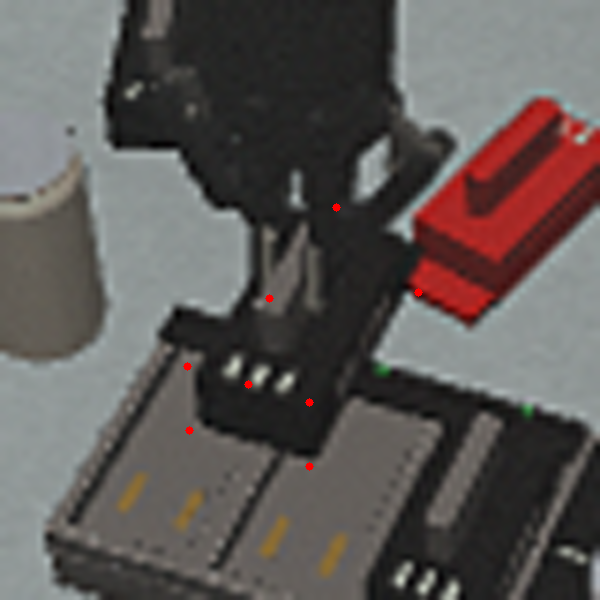

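The rear-bottom corners show at (200,415) and (320,455) against predicted (190,430) and (309,466), with the rib end about as predicted. That suggests the pack rotated nose-down in the grip. I'm estimating the angle.

```bash
python3 - <<'E'
from h import *
e=get_image('scene');s=sensors.observe()
R=np.array(s['tool_rot']);p=np.array(s['position']);g=np.array([.008,0,.061])
A=np.c_[-R[:,2],np.cross(-R[:,0],-R[:,2]),-R[:,0]]
def W(q,phi,sx=0,sz=0):
    G=np.array([g[0]+sx,0,g[2]+sz]);r=Ro.from_euler('y',-phi,degrees=True).as_matrix()
    return p+R[:,0]*.006+A@(r@(np.array(q)-G))
o=proj(e,p+A@(np.array([0,0,.03])-[.008,0,.067]))[0].astype(int);x0,y0=o-40
f=lambda q,*a:(proj(e,W(q,*a))[0]-(x0,y0)+.5)*7.5
for phi in(0,3,6,9):
    print(phi,*[f(q,phi).round(0) for q in[(.065,-.028,0),(.065,.028,0),(.043,0,.066),(.043,0,.036),(-.045,-.028,.036),(-.045,.028,.036),(.065,.028,.036)]])
print('sx',*[f(q,0,.008).round(0) for q in[(.065,-.028,0),(.065,.028,0),(.043,0,.066),(.043,0,.036),(-.045,-.028,.036),(-.045,.028,.036),(.065,.028,.036)]])
E
```

```text
0 [189. 431.] [309. 466.] [270. 299.] [270. 354.] [293. 224.] [409. 256.] [309. 402.]
3 [186. 430.] [306. 465.] [270. 295.] [268. 352.] [292. 230.] [407. 263.] [308. 399.]
6 [183. 428.] [303. 464.] [270. 291.] [267. 350.] [291. 237.] [406. 269.] [307. 395.]
9 [180. 426.] [301. 462.] [271. 287.] [266. 348.] [289. 243.] [404. 276.] [306. 390.]
sx [197. 419.] [316. 455.] [277. 288.] [277. 343.] [301. 214.] [415. 246.] [317. 391.]
```

Matching the corners says the pack slid about 9–10 mm forward in the hand, so the slackening has happened. Front wall contact will confirm it. I'm using a corrected grasp offset of 17.5 mm.

```bash
python3 - <<'E'
from h import *
st();load(2,-82.2,-.046,.03,10,(.0175,.067));load(2,-82.2,-.046,.006,10,(.0175,.067))
E
```

```text
t 23.0 p [ 0.6343 -0.0886  0.2097] psi -82.1961059639302 F [-0.1011  0.7032 -4.4512] w 0.012054185351472336 q6 60.78007870380541
row [2.85, 0.016, -0.198, -0.003, 0.045, 0.022] rows>= 1.4
row [3.796, 0.018, -0.036, -0.003, 0.045, 0.022] rows>= 1.9
```

arm_command([
  [[1,0.02,-0.2,0,0.04,0.02],[2,0.02,-0.2,0,0.04,0.02],[2.8,0.02,-0.2,0,0.04,0.02],[3.2,0.02,-0.13,0,0.04,0.02],[3.5,0.02,-0.08,0,0.04,0.02],[3.7,0.02,-0.05,0,0.04,0.02],[3.7,0.02,-0.05,0,0.04,0.02],[3.7,0.02,-0.05,0,0.04,0.02]],
], newtons=100)

```text
time_s: 23.8
position: [0.6519, -0.0869, 0.1216]
tool_rot: [[0.176, 0.135, -0.975], [0.022, -0.991, -0.134], [-0.984, 0.002, -0.177]]
ft_force: [0.0, -0.5, -5.1]
grip_width: 0.0118
```

```bash
python3 - <<'E'
from h import *
st();load(2,-82.2,-.048,.0015,10,(.0175,.067))
E
```

```text
t 23.8 p [ 0.6519 -0.0869  0.1216] psi -82.22250220858466 F [ 0.0477 -0.4785 -5.0562] w 0.011826507985103273 q6 60.50247829521979
row [0.366, -0.023, 0.178, -0.001, -0.034, -0.018] rows>= 0.2
```

arm_command([
  [[0.15,-0.02,0.05,0,0,0],[0.3,-0.02,0.1,0,0,0],[0.36,-0.02,0.12,0,0,0],[0.36,-0.02,0.12,0,0,0],[0.36,-0.02,0.12,0,0,0]],
])

```text
time_s: 24.3
position: [0.6503, -0.0865, 0.1115]
tool_rot: [[0.175, 0.135, -0.975], [0.023, -0.991, -0.133], [-0.984, 0.001, -0.176]]
ft_force: [-0.5, -0.2, -4.4]
grip_width: 0.0119
```

```bash
python3 - <<'E'
from h import *
st();load(2,-82.2,-.048,.0015,10,(.0175,.067));load(2,-82.2,-.0645,.0015,10,(.0175,.067))
E
```

```text
t 24.3 p [ 0.6503 -0.0865  0.1115] psi -82.2204532442311 F [-0.5471 -0.2443 -4.3662] w 0.011949172504546985 q6 60.344465231480065
row [-0.02, 0.003, 0.046, -0.001, -0.024, -0.013] rows>= 0.0
row [-0.136, 0.003, 0.695, -0.001, -0.024, -0.013] rows>= 0.4
```

arm_command([
  [[-0.03,0,0.15,0,0,0],[-0.06,0,0.3,0,0,0],[-0.08,0,0.42,0,0,0],[-0.1,0,0.52,0,0,0],[-0.12,0,0.6,0,0,0],[-0.12,0,0.65,0,0,0],[-0.12,0,0.65,0,0,0]],
])

```text
time_s: 25.0
position: [0.6406, -0.0884, 0.1171]
tool_rot: [[0.196, 0.133, -0.971], [0.021, -0.991, -0.132], [-0.98, 0.006, -0.197]]
ft_force: [24.3, 8.6, 6.0]
grip_width: 0.0123
```

```bash
python3 - <<'E'
from h import *
st();load(2,-82.2,-.0665,.0015,10,(.0175,.067))
E
```

```text
t 25.0 p [ 0.6406 -0.0884  0.1171] psi -82.33064356208733 F [24.2603  8.6326  5.9908] w 0.012250889521879284 q6 59.41468476730998
row [0.128, -0.02, 0.427, -0.011, -0.231, -0.057] rows>= 0.2
```

The slide is blocked early (Fx 24), so the pack's pose in the hand is uncertain. I'm lifting out, setting the pack on its old free spot and regrasping it.

arm_command([
  [[0,0,-0.4,0,0,0],[-0.3,0,-0.8,0,0,0],[-1.5,0,-0.8,0,0,0],[-3,0,-0.8,0,0,0],[-4.5,0,-0.8,0,0,0],[-4.5,0,-0.8,0,0,0]],
])

```text
time_s: 25.6
position: [0.6347, -0.0892, 0.2319]
tool_rot: [[0.184, 0.135, -0.974], [0.019, -0.991, -0.134], [-0.983, 0.006, -0.185]]
ft_force: [0.7, -0.3, -4.0]
grip_width: 0.0125
```

```bash
python3 - <<'E'
from h import *
st();row([.43,.035,.22],down(-82.2))
E
```

```text
t 25.6 p [ 0.6347 -0.0892  0.2319] psi -82.22648819642858 F [ 0.6655 -0.3145 -3.9597] w 0.012453512971319825 q6 60.90626003603175
row [-0.947, -6.033, 7.394, 0.001, -1.779, -0.06] rows>= 4.8
```

arm_command([
  [[-0.95,-6.03,7.4,0,-1.78,-0.06],[-0.95,-6.03,7.4,0,-1.78,-0.06],[-0.95,-6.03,7.4,0,-1.78,-0.06],[-0.95,-6.03,7.4,0,-1.78,-0.06],[-0.95,-6.03,7.4,0,-1.78,-0.06],[-0.95,-6.03,7.4,0,-1.78,-0.06],[-0.95,-6.03,7.4,0,-1.78,-0.06],[-0.95,-6.03,7.4,0,-1.78,-0.06],[-0.95,-6.03,7.4,0,-1.78,-0.06]],
])

```text
time_s: 26.5
position: [0.4295, 0.035, 0.2162]
tool_rot: [[-0.01, 0.135, -0.991], [0.004, -0.991, -0.135], [-1.0, -0.005, 0.01]]
ft_force: [0.1, -0.3, -4.5]
grip_width: 0.0124
```

```bash
python3 - <<'E'
from h import *
st();e=get_image('scene');s=sensors.observe();row([.43,.035,.075],down(-82.2))
w=proj(e,s['position']-np.array([0,0,.03]))[0].astype(int)
cv2.imwrite('pics/b4.png',cv2.resize(e['img'][w[1]-40:w[1]+40,w[0]-40:w[0]+40,::-1],(480,480),interpolation=cv2.INTER_CUBIC))
E
```

```text
t 26.5 p [0.4295 0.035  0.2162] psi -82.22880906135045 F [ 0.0921 -0.279  -4.5331] w 0.012363910435258875 q6 70.97994843888242
row [5.645, 0.032, -0.078, -0.005, 0.092, 0.048] rows>= 2.8
```

View pics/b4.png

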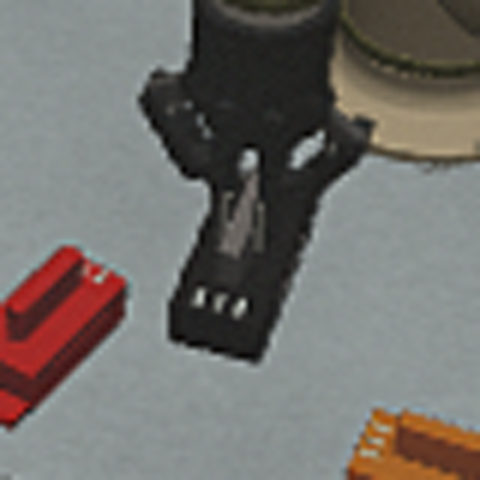

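The view shows pack B still held, rear dashes (220,300) toward the camera. I'm lowering until contact.

arm_command([
  [[1.5,0,0,0,0,0],[3,0,0,0,0,0],[4.2,0,0,0,0,0],[4.8,0,0,0,0,0],[4.8,0,0,0,0,0],[4.8,0,0,0,0,0]],
])

```text
time_s: 27.15
position: [0.4282, 0.0357, 0.0967]
tool_rot: [[-0.01, 0.136, -0.991], [0.004, -0.991, -0.136], [-1.0, -0.005, 0.009]]
ft_force: [-0.8, -0.9, -4.4]
grip_width: 0.0121
```

arm_command([
  [[0.15,0,0,0,0,0],[0.3,0,0,0,0,0],[0.4,0,0,0,0,0],[0.5,0,0,0,0,0],[0.6,0,0,0,0,0],[0.6,0,0,0,0,0]],
])

```text
time_s: 27.75
position: [0.4273, 0.036, 0.0812]
tool_rot: [[-0.011, 0.136, -0.991], [0.004, -0.991, -0.136], [-1.0, -0.005, 0.01]]
ft_force: [-0.5, 0.6, -4.6]
grip_width: 0.012
```

```bash
python3 - <<'E'
from h import *
st();print(sensors.observe()['wrist_torque'])
E
```

```text
t 27.75 p [0.4273 0.036  0.0812] psi -82.18834909504422 F [-0.5252  0.6279 -4.5648] w 0.012037397172274734 q6 70.96629918339208
[ 0.014  -0.0287  0.0111]
```

arm_command([
  [[0.1,0,0,0,0,0],[0.2,0,0,0,0,0],[0.3,0,0,0,0,0],[0.4,0,0,0,0,0],[0.4,0,0,0,0,0]],
])

```text
time_s: 28.25
position: [0.4268, 0.0361, 0.0724]
tool_rot: [[-0.01, 0.136, -0.991], [0.003, -0.991, -0.136], [-1.0, -0.005, 0.01]]
ft_force: [-8.3, -0.6, 15.3]
grip_width: 0.0124
```

arm_command([
  [[0.1,0,0,0,0,0],[0.15,0,0,0,0,0],[0.15,0,0,0,0,0]],
])

```text
time_s: 28.55
position: [0.4244, 0.0362, 0.0694]
tool_rot: [[-0.015, 0.137, -0.99], [0.003, -0.991, -0.137], [-1.0, -0.005, 0.014]]
ft_force: [-23.1, -1.9, 39.9]
grip_width: 0.0122
```

```bash
python3 - <<'E'
from h import *
st();print(sensors.observe()['wrist_torque'])
E
```

```text
t 28.55 p [0.4244 0.0362 0.0694] psi -82.11759003790874 F [-23.132   -1.8542  39.9012] w 0.012236179261128188 q6 70.95596997407439
[-0.3464  2.7534  0.0946]
```

arm_command([
  [[-0.15,0,0,0,0,0],[-0.15,0,0,0,0,0],[-0.15,0,0,0,0,0],[-0.15,0,0,0,0,0],[-1.5,0,0,0,0,0],[-3,0,0,0,0,0],[-4,0,0,0,0,0],[-5,0,0,0,0,0]],
], jaw=0.55, newtons=110)

```text
time_s: 29.35
position: [0.4285, 0.0356, 0.1938]
tool_rot: [[-0.01, 0.136, -0.991], [0.004, -0.991, -0.136], [-1.0, -0.005, 0.009]]
ft_force: [0.2, -0.1, 0.7]
grip_width: 0.0384
```

```bash
python3 - <<'E'
from h import *
st();row([.40,-.20,.25],down(-66.2))
E
```

```text
t 29.35 p [0.4285 0.0356 0.1938] psi -82.18714846520457 F [ 0.241  -0.1126  0.7291] w 0.03837611690853054 q6 70.98352031695167
row [-2.271, 9.17, 2.432, -2.664, 0.08, 0.059] rows>= 4.9
```

I'll do pack C first, then see B clearly in the top view.

arm_command([
  [[-1,9.2,2.43,-2.66,0.08,0.06],[-1,9.2,2.43,-2.66,0.08,0.06],[-1,9.2,2.43,-2.66,0.08,0.06],[-1,9.2,2.43,-2.66,0.08,0.06],[-1,9.2,2.43,-2.66,0.08,0.06],[-1,9.2,2.43,-2.66,0.08,0.06],[-1,9.2,2.43,-2.66,0.08,0.06]],
])

```text
time_s: 30.05
position: [0.3996, -0.2018, 0.2167]
tool_rot: [[-0.001, 0.401, -0.916], [0.0, -0.916, -0.401], [-1.0, -0.001, 0.0]]
ft_force: [-0.6, 0.8, -1.2]
grip_width: 0.0384
```

```bash
python3 - <<'E'
from h import *
st();d=get_image('top')
for p in((.425,.035),(.393,-.331)): print(pack(d,proj(d,[*p,.066])[0]))
p=pack(d,proj(d,[.393,-.331,.066])[0])[1]
row([*p,.15],down(-66.2))
E
```

```text
t 30.05 p [ 0.3996 -0.2018  0.2167] psi -66.3879643645636 F [-0.6135  0.8194 -1.231 ] w 0.0384458559460617 q6 24.38984732385008
(np.int32(62), array([0.4197, 0.0357]), np.float64(7.527601563878761), array([10.5743, 66.57  ]))
(np.int32(98699), array([ 0.4105, -0.024 ]), np.float64(83.19225181218638), array([ 925.4937, 1471.1751]))
row [2.672, -6.285, -3.235, -0.015, 0.005, 0.013] rows>= 3.8
```

```bash
python3 - <<'E'
from h import *
row([.3928,-.3311,.15],down(-66.2))
e=get_image('scene');w=proj(e,[.393,-.331,.04])[0].astype(int)
cv2.imwrite('pics/c1.png',cv2.resize(e['img'][w[1]-35:w[1]+35,w[0]-35:w[0]+35,::-1],(400,400),interpolation=cv2.INTER_CUBIC))
E
```

```text
row [2.661, 4.679, 2.352, -0.015, 0.005, 0.013] rows>= 2.9
```

arm_command([
  [[2.6,-4.71,-2.27,0,0,0],[2.6,-4.71,-2.27,0,0,0],[2.6,-4.71,-2.27,0,0,0],[2.6,-4.71,-2.27,0,0,0],[2.6,-4.71,-2.27,0,0,0]],
])

```text
time_s: 30.65
position: [0.4042, -0.0682, 0.152]
tool_rot: [[-0.001, 0.407, -0.913], [0.0, -0.913, -0.407], [-1.0, -0.001, 0.001]]
ft_force: [-0.1, 0.2, 0.8]
grip_width: 0.0384
```

I wrote that row before seeing the numbers and got the sign wrong. It did no harm, since the tool stayed 8 cm above everything. I'm re-measuring from here.

```bash
python3 - <<'E'
from h import *
st();d=get_image('top')
print(pack(d,proj(d,[.393,-.331,.066])[0]))
row([.3928,-.3311,.15],down(-66.2))
E
```

```text
t 30.65 p [ 0.4042 -0.0682  0.152 ] psi -65.98662718132059 F [-0.0755  0.1702  0.82  ] w 0.038421347134774825 q6 39.77430165746674
(np.int32(56), array([ 0.3924, -0.3315]), np.float64(24.135980826706913), array([10.0938, 66.103 ]))
row [0.099, 9.384, 4.675, 0.018, 0.0, -0.005] rows>= 5.2
```

arm_command([
  [[0,9.38,4.67,0,0,0],[0,9.38,4.67,0,0,0],[0,9.38,4.67,0,0,0],[0,9.38,4.67,0,0,0],[0,9.38,4.67,0,0,0],[0,9.38,4.67,0,0,0],[0,9.38,4.67,0,0,0],[0,9.38,4.67,0,0,0]],
])

```text
time_s: 31.5
position: [0.3918, -0.3307, 0.1522]
tool_rot: [[-0.001, 0.403, -0.915], [0.001, -0.915, -0.403], [-1.0, -0.001, 0.0]]
ft_force: [0.3, 0.1, -0.2]
grip_width: 0.0384
```

```bash
python3 - <<'E'
from h import *
st();row([.3926,-.3313,.066],down(-66.1))
E
```

```text
t 31.5 p [ 0.3918 -0.3307  0.1522] psi -66.23516976697243 F [ 0.2904  0.1092 -0.2294] w 0.03835806418954443 q6 12.821738769876477
row [3.447, 0.036, -0.021, -0.023, 0.003, 0.008] rows>= 1.7
```

arm_command([
  [[1.5,0.03,0,0,0,0],[2.5,0.03,0,0,0,0],[3.2,0.03,0,0,0,0],[3.45,0.03,0,0,0,0],[3.45,0.03,0,0,0,0]],
])

```text
time_s: 32.0
position: [0.3925, -0.3311, 0.0659]
tool_rot: [[-0.001, 0.404, -0.915], [0.001, -0.915, -0.404], [-1.0, -0.001, 0.0]]
ft_force: [0.0, 0.4, 1.0]
grip_width: 0.0383
```

arm_command([
  [[0,0,0,0,0,0],[0,0,0,0,0,0],[0,0,0,0,0,0],[0,0,0,0,0,0],[0,0,0,0,0,0],[0,0,0,0,0,0],[0,0,0,0,0,0]],
], jaw=1)

```text
time_s: 32.7
position: [0.3926, -0.3324, 0.0671]
tool_rot: [[0.001, 0.403, -0.915], [-0.001, -0.915, -0.403], [-1.0, 0.002, -0.0]]
ft_force: [-1.2, 2.9, 6.3]
grip_width: 0.012
```

arm_command([
  [[-1,0,0,0,0,0],[-2.5,0,0,0,0,0],[-4,0,0,0,0,0],[-5.5,0,0,0,0,0],[-6.5,0,0,0,0,0],[-6.5,0,0,0,0,0]],
])

```text
time_s: 33.3
position: [0.3929, -0.333, 0.2315]
tool_rot: [[0.004, 0.403, -0.915], [-0.006, -0.915, -0.403], [-1.0, 0.007, -0.001]]
ft_force: [-0.6, -0.3, -5.1]
grip_width: 0.0118
```

```bash
python3 - <<'E'
from h import *
st();load(1,-82.2,-.045,.13,10,(.008,.067))
E
```

```text
t 33.3 p [ 0.3929 -0.333   0.2315] psi -66.22034673933256 F [-0.5904 -0.296  -5.0863] w 0.011803904490325721 q6 12.761647051362429
row [-0.286, -2.064, -12.28, 2.662, 1.636, 0.172] rows>= 6.2
```

arm_command([
  [[-0.3,-2.06,-12.28,2.66,1.64,0.17],[-0.3,-2.06,-12.28,2.66,1.64,0.17],[-0.3,-2.06,-12.28,2.66,1.64,0.17],[-0.3,-2.06,-12.28,2.66,1.64,0.17],[-0.3,-2.06,-12.28,2.66,1.64,0.17],[-0.3,-2.06,-12.28,2.66,1.64,0.17],[-0.3,-2.06,-12.28,2.66,1.64,0.17],[-0.3,-2.06,-12.28,2.66,1.64,0.17],[-0.3,-2.06,-12.28,2.66,1.64,0.17],[-0.3,-2.06,-12.28,2.66,1.64,0.17]],
])

```text
time_s: 34.3
position: [0.6515, -0.1624, 0.235]
tool_rot: [[0.167, 0.134, -0.977], [0.029, -0.991, -0.131], [-0.986, -0.007, -0.169]]
ft_force: [-0.6, -0.1, -4.5]
grip_width: 0.0123
```

```bash
python3 - <<'E'
from h import *
st();load(1,-82.2,-.045,.025,10,(.008,.067))
E
```

```text
t 34.3 p [ 0.6515 -0.1624  0.235 ] psi -82.28354657404174 F [-0.6296 -0.1496 -4.4863] w 0.012329621225203903 q6 55.47090180017876
row [4.007, 0.018, 0.624, -0.025, 0.042, 0.062] rows>= 2.0
```

arm_command([
  [[1.5,0.02,0.62,-0.02,0.04,0.06],[2.8,0.02,0.62,-0.02,0.04,0.06],[3.6,0.02,0.62,-0.02,0.04,0.06],[4.0,0.02,0.62,-0.02,0.04,0.06],[4.0,0.02,0.62,-0.02,0.04,0.06],[4.0,0.02,0.62,-0.02,0.04,0.06],[4.0,0.02,0.62,-0.02,0.04,0.06]],
])

```text
time_s: 35.0
position: [0.6546, -0.1615, 0.1362]
tool_rot: [[0.176, 0.136, -0.975], [0.022, -0.991, -0.135], [-0.984, 0.002, -0.177]]
ft_force: [-0.2, -0.3, -3.8]
grip_width: 0.0118
```

```bash
python3 - <<'E'
from h import *
st();load(1,-82.2,-.047,.006,10,(.008,.067))
E
```

```text
t 35.0 p [ 0.6546 -0.1615  0.1362] psi -82.15784308580541 F [-0.1522 -0.3069 -3.7643] w 0.011836684721428382 q6 54.134415998355614
row [0.823, 0.006, 0.297, 0.01, -0.034, -0.016] rows>= 0.4
```

arm_command([
  [[0.2,0,0.2,0,-0.03,0],[0.4,0,0.25,0,-0.03,0],[0.6,0,0.25,0,-0.03,0],[0.75,0,0.25,0,-0.03,0],[0.82,0,0.25,0,-0.03,0],[0.82,0,0.25,0,-0.03,0],[0.82,0,0.25,0,-0.03,0]],
])

```text
time_s: 35.7
position: [0.6518, -0.1615, 0.1134]
tool_rot: [[0.17, 0.137, -0.976], [0.023, -0.991, -0.135], [-0.985, 0.0, -0.172]]
ft_force: [0.1, 0.4, -4.2]
grip_width: 0.0119
```

```bash
python3 - <<'E'
from h import *
st();load(1,-82.2,-.048,.0015,10,(.008,.067))
E
```

```text
t 35.7 p [ 0.6518 -0.1615  0.1134] psi -82.13952296913392 F [ 0.1121  0.3559 -4.2498] w 0.011856006416573627 q6 53.75375710504334
row [0.115, 0.024, 0.098, 0.011, 0.016, -0.003] rows>= 0.1
```

arm_command([
  [[0.06,0.02,0.05,0,0.02,0],[0.11,0.02,0.1,0,0.02,0],[0.11,0.02,0.1,0,0.02,0],[0.11,0.02,0.1,0,0.02,0]],
])

```text
time_s: 36.1
position: [0.6498, -0.1622, 0.1102]
tool_rot: [[0.172, 0.137, -0.976], [0.023, -0.991, -0.135], [-0.985, 0.0, -0.174]]
ft_force: [0.4, 0.0, -4.2]
grip_width: 0.0119
```

```bash
python3 - <<'E'
from h import *
st();load(1,-82.2,-.0655,.0015,10,(.008,.067))
E
```

```text
t 36.1 p [ 0.6498 -0.1622  0.1102] psi -82.1450948119095 F [ 0.4306  0.0066 -4.2163] w 0.011898269080426896 q6 53.46845308355859
row [-0.119, 0.005, 0.681, 0.01, -0.003, -0.002] rows>= 0.3
```

arm_command([
  [[-0.03,0,0.15,0,0,0],[-0.06,0,0.3,0,0,0],[-0.08,0,0.42,0,0,0],[-0.1,0,0.52,0,0,0],[-0.11,0,0.6,0,0,0],[-0.12,0,0.66,0,0,0],[-0.12,0,0.7,0,0,0],[-0.12,0,0.7,0,0,0]],
])

```text
time_s: 36.9
position: [0.6328, -0.1647, 0.1105]
tool_rot: [[0.174, 0.137, -0.975], [0.023, -0.991, -0.135], [-0.984, 0.001, -0.176]]
ft_force: [3.3, 1.6, -3.6]
grip_width: 0.0118
```

```bash
python3 - <<'E'
from h import *
st();load(1,-82.2,-.0655,.0015,10,(.008,.067))
E
```

```text
t 36.9 p [ 0.6328 -0.1647  0.1105] psi -82.15056823190288 F [ 3.2627  1.5908 -3.6197] w 0.011843538983546243 q6 52.27141065066251
row [0.014, 0.001, 0.008, 0.01, -0.02, -0.007] rows>= 0.0
```

Front wall reached at 3 N, at −65.3 mm by the model. I'm swinging the rear down.

```bash
python3 - <<'E'
from h import *
for th in (8,6,4,2,0): load(1,-82.2,-.0648,.0005,th,(.008,.067))
E
```

```text
row [0.162, 0.001, -0.104, 0.009, -0.353, -0.007] rows>= 0.2
row [0.269, 0.001, -0.192, 0.009, -0.687, -0.007] rows>= 0.5
row [0.379, 0.001, -0.276, 0.009, -1.02, -0.007] rows>= 0.7
row [0.492, 0.001, -0.357, 0.009, -1.353, -0.008] rows>= 0.9
row [0.607, 0.001, -0.433, 0.009, -1.687, -0.008] rows>= 1.2
```

arm_command([
  [[0.15,0,-0.1,0,-0.35,0],[0.21,0,-0.15,0,-0.52,0],[0.27,0,-0.19,0,-0.69,0],[0.32,0,-0.235,0,-0.85,0],[0.38,0,-0.275,0,-1.02,0],[0.435,0,-0.315,0,-1.19,0],[0.49,0,-0.355,0,-1.35,0],[0.49,0,-0.355,0,-1.35,0]],
])

```text
time_s: 37.7
position: [0.6431, -0.1631, 0.0993]
tool_rot: [[0.032, 0.137, -0.99], [0.004, -0.991, -0.137], [-0.999, 0.0, -0.032]]
ft_force: [0.3, -0.9, -2.5]
grip_width: 0.0118
```

```bash
python3 - <<'E'
from h import *
st();load(1,-82.2,-.0648,-.0005,0,(.008,.067))
E
```

```text
t 37.7 p [ 0.6431 -0.1631  0.0993] psi -82.1203525166318 F [ 0.2706 -0.8782 -2.5177] w 0.011820178511924778 q6 56.99568299603445
row [0.115, 0.008, -0.111, 0.013, -0.308, -0.003] rows>= 0.2
```

arm_command([
  [[0.06,0,-0.06,0,-0.15,0],[0.12,0,-0.11,0,-0.31,0],[0.12,0,-0.11,0,-0.31,0],[0.12,0,-0.11,0,-0.31,0]],
])

```text
time_s: 38.1
position: [0.6458, -0.1628, 0.0972]
tool_rot: [[0.001, 0.137, -0.991], [-0.001, -0.991, -0.137], [-1.0, 0.001, -0.001]]
ft_force: [-3.0, 1.3, 1.7]
grip_width: 0.0118
```

```bash
python3 - <<'E'
from h import *
st();load(1,-82.2,-.0648,-.0005,0,(.008,.067))
E
```

```text
t 38.1 p [ 0.6458 -0.1628  0.0972] psi -82.13737996431036 F [-2.9507  1.2698  1.6674] w 0.011826420985749405 q6 57.83232076938459
row [0.027, 0.005, -0.006, 0.01, -0.009, -0.007] rows>= 0.0
```

arm_command([
  [[0.04,0,0,0,0,0],[0.06,0,0,0,0,0],[0.06,0,0,0,0,0]],
])

```text
time_s: 38.4
position: [0.6458, -0.1627, 0.0971]
tool_rot: [[0.002, 0.137, -0.991], [-0.001, -0.991, -0.137], [-1.0, 0.001, -0.002]]
ft_force: [-6.9, 2.4, 11.6]
grip_width: 0.0119
```

arm_command([
  [[0,0,0,0,0,0],[0,0,0,0,0,0],[0,0,0,0,0,0],[-1,0,0,0,0,0],[-2.5,0,0,0,0,0],[-4,0,0,0,0,0],[-5,0,0,0,0,0]],
], jaw=0.55)

```text
time_s: 39.1
position: [0.6462, -0.1629, 0.223]
tool_rot: [[0.004, 0.137, -0.991], [-0.002, -0.991, -0.137], [-1.0, 0.002, -0.004]]
ft_force: [-0.5, -0.3, 0.4]
grip_width: 0.0384
```

```bash
python3 - <<'E'
from h import *
st();d=get_image('top');r=pack(d,proj(d,[.42,.0357,.066])[0]);print(r);p=r[1] if r[0]<100 else [.4197,.0357]
row([*p,.15],down(-82.4))
e=get_image('scene');u=proj(e,[*BAY2[:2],.05])[0].astype(int)
cv2.imwrite('pics/s5.png',cv2.resize(e['img'][u[1]-55:u[1]+45,u[0]-65:u[0]+65,::-1],(780,600),interpolation=cv2.INTER_CUBIC))
E
```

```text
t 39.1 p [ 0.6462 -0.1629  0.223 ] psi -82.13422650792138 F [-0.531  -0.3046  0.3578] w 0.038387900502937264 q6 57.82383795483126
(np.int32(42), array([0.4304, 0.037 ]), np.float64(8.033931107026575), array([10.4176, 45.7679]))
row [2.958, -9.136, 7.517, 0.044, -0.086, -0.05] rows>= 6.1
```

View pics/s5.png

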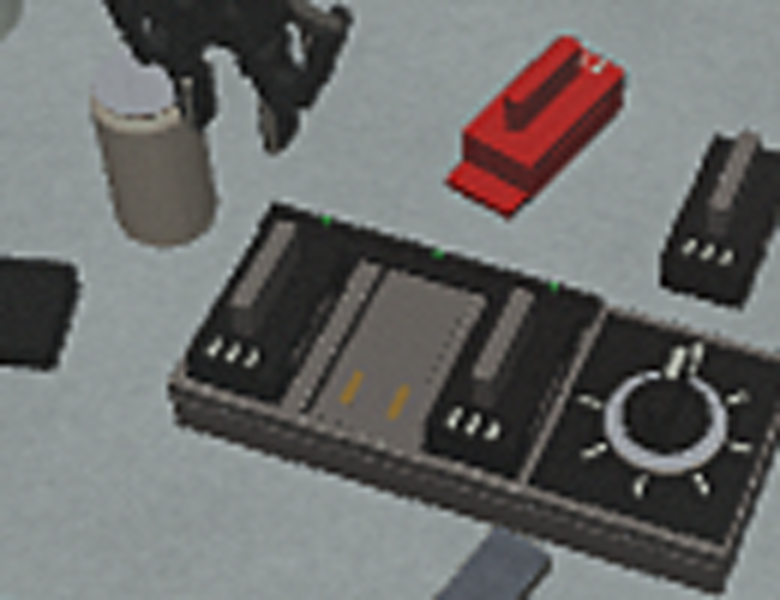

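Bay1 and bay3 packs lie flat, the dial pointer (680,360) is at off, and pack B is unmoved at right. On to B.

arm_command([
  [[2.95,-9.14,7.52,0.03,-0.08,-0.05],[2.95,-9.14,7.52,0.03,-0.08,-0.05],[2.95,-9.14,7.52,0.03,-0.08,-0.05],[2.95,-9.14,7.52,0.03,-0.08,-0.05],[2.95,-9.14,7.52,0.03,-0.08,-0.05],[2.95,-9.14,7.52,0.03,-0.08,-0.05],[2.95,-9.14,7.52,0.03,-0.08,-0.05],[2.95,-9.14,7.52,0.03,-0.08,-0.05],[2.95,-9.14,7.52,0.03,-0.08,-0.05]],
])

```text
time_s: 40.1
position: [0.4294, 0.0373, 0.1462]
tool_rot: [[-0.007, 0.133, -0.991], [0.004, -0.991, -0.133], [-1.0, -0.004, 0.006]]
ft_force: [0.7, -0.2, -0.3]
grip_width: 0.0384
```

```bash
python3 - <<'E'
from h import *
st();row([.4197,.0357,.066],down(-82.3))
E
```

```text
t 40.1 p [0.4294 0.0373 0.1462] psi -82.33695970517611 F [ 0.7047 -0.1996 -0.3076] w 0.038395929298139564 q6 71.34264562777052
row [3.209, 0.026, 0.372, -0.006, 0.061, 0.042] rows>= 1.6
```

arm_command([
  [[0.5,0.03,0.37,0,0.06,0.04],[1.5,0.03,0.37,0,0.06,0.04],[2.5,0.03,0.37,0,0.06,0.04],[3.2,0.03,0.37,0,0.06,0.04],[3.2,0.03,0.37,0,0.06,0.04]],
])

```text
time_s: 40.6
position: [0.4189, 0.0354, 0.0646]
tool_rot: [[-0.004, 0.132, -0.991], [0.001, -0.991, -0.132], [-1.0, -0.002, 0.004]]
ft_force: [0.1, 0.0, -0.2]
grip_width: 0.0386
```

arm_command([
  [[0,0,0,0,0,0],[0,0,0,0,0,0],[0,0,0,0,0,0],[0,0,0,0,0,0],[0,0,0,0,0,0],[0,0,0,0,0,0],[0,0,0,0,0,0]],
], jaw=1)

```text
time_s: 41.3
position: [0.4195, 0.0359, 0.0672]
tool_rot: [[0.002, 0.134, -0.991], [-0.0, -0.991, -0.134], [-1.0, 0.001, -0.002]]
ft_force: [-0.1, -1.9, 6.3]
grip_width: 0.0117
```

arm_command([
  [[-1,0,0,0,0,0],[-2.5,0,0,0,0,0],[-4,0,0,0,0,0],[-5.5,0,0,0,0,0],[-6.5,0,0,0,0,0],[-6.5,0,0,0,0,0]],
])

```text
time_s: 41.9
position: [0.4196, 0.036, 0.2314]
tool_rot: [[0.005, 0.134, -0.991], [-0.001, -0.991, -0.134], [-1.0, 0.001, -0.005]]
ft_force: [0.6, -0.9, -4.5]
grip_width: 0.0118
```

```bash
python3 - <<'E'
from h import *
st();load(2,-82.2,-.044,.13,10,(.008,.067))
E
```

```text
t 41.9 p [0.4196 0.036  0.2314] psi -82.3122002619868 F [ 0.6498 -0.8645 -4.5004] w 0.011761329855047452 q6 71.00414183145648
row [-0.241, 6.096, -8.227, -0.017, 1.62, -0.015] rows>= 5.1
```

arm_command([
  [[-0.25,6.1,-8.2,0,1.62,0],[-0.25,6.1,-8.2,0,1.62,0],[-0.25,6.1,-8.2,0,1.62,0],[-0.25,6.1,-8.2,0,1.62,0],[-0.25,6.1,-8.2,0,1.62,0],[-0.25,6.1,-8.2,0,1.62,0],[-0.25,6.1,-8.2,0,1.62,0],[-0.25,6.1,-8.2,0,1.62,0],[-0.25,6.1,-8.2,0,1.62,0]],
])

```text
time_s: 42.8
position: [0.6413, -0.0867, 0.2344]
tool_rot: [[0.165, 0.134, -0.977], [0.024, -0.991, -0.132], [-0.986, -0.001, -0.167]]
ft_force: [-0.5, -0.0, -4.9]
grip_width: 0.0121
```

```bash
python3 - <<'E'
from h import *
st();load(2,-82.2,-.045,.020,10,(.008,.067))
E
```

```text
t 42.8 p [ 0.6413 -0.0867  0.2344] psi -82.28167277924409 F [-0.511  -0.0487 -4.8647] w 0.012059914062842916 q6 61.69499004843526
row [4.178, 0.05, 0.65, -0.016, 0.068, 0.01] rows>= 2.1
```

arm_command([
  [[1.5,0.05,0.65,0,0.07,0],[2.8,0.05,0.65,0,0.07,0],[3.8,0.05,0.65,0,0.07,0],[4.15,0.05,0.65,0,0.07,0],[4.15,0.05,0.65,0,0.07,0],[4.15,0.05,0.65,0,0.07,0],[4.15,0.05,0.65,0,0.07,0]],
])

```text
time_s: 43.5
position: [0.6443, -0.0887, 0.1314]
tool_rot: [[0.176, 0.134, -0.975], [0.023, -0.991, -0.132], [-0.984, 0.001, -0.177]]
ft_force: [0.5, -0.9, -3.5]
grip_width: 0.0119
```

```bash
python3 - <<'E'
from h import *
st();load(2,-82.2,-.047,.004,10,(.008,.067))
E
```

```text
t 43.5 p [ 0.6443 -0.0887  0.1314] psi -82.30961536793568 F [ 0.5315 -0.87   -3.5259] w 0.01187505120333051 q6 60.18723730021024
row [0.716, -0.05, 0.265, -0.017, -0.037, -0.01] rows>= 0.4
```

arm_command([
  [[0.2,-0.05,0.2,-0.02,-0.04,0],[0.4,-0.05,0.24,-0.02,-0.04,0],[0.6,-0.05,0.24,-0.02,-0.04,0],[0.72,-0.05,0.24,-0.02,-0.04,0],[0.75,-0.05,0.24,-0.02,-0.04,0],[0.75,-0.05,0.24,-0.02,-0.04,0],[0.75,-0.05,0.24,-0.02,-0.04,0]],
])

```text
time_s: 44.2
position: [0.6412, -0.0877, 0.1102]
tool_rot: [[0.169, 0.136, -0.976], [0.023, -0.991, -0.134], [-0.985, -0.0, -0.171]]
ft_force: [0.3, -0.5, -4.1]
grip_width: 0.0118
```

```bash
python3 - <<'E'
from h import *
st();load(2,-82.2,-.048,.0015,10,(.008,.067));load(2,-82.2,-.0655,.0015,10,(.008,.067))
E
```

```text
t 44.2 p [ 0.6412 -0.0877  0.1102] psi -82.20135244039204 F [ 0.3124 -0.4721 -4.066 ] w 0.011799401027994892 q6 59.88631928787945
row [-0.007, 0.004, 0.055, -0.001, 0.026, 0.002] rows>= 0.0
row [-0.127, 0.004, 0.744, -0.001, 0.026, 0.002] rows>= 0.4
```

Depth is right with no contact, so I'm sliding forward.

arm_command([
  [[-0.03,0,0.15,0,0.02,0],[-0.06,0,0.3,0,0.02,0],[-0.08,0,0.42,0,0.02,0],[-0.1,0,0.52,0,0.02,0],[-0.12,0,0.62,0,0.02,0],[-0.13,0,0.7,0,0.02,0],[-0.13,0,0.76,0,0.02,0],[-0.13,0,0.76,0,0.02,0]],
])

```text
time_s: 45.0
position: [0.6223, -0.0903, 0.1104]
tool_rot: [[0.173, 0.136, -0.976], [0.024, -0.991, -0.133], [-0.985, -0.0, -0.174]]
ft_force: [1.7, 0.3, -4.2]
grip_width: 0.0119
```

```bash
python3 - <<'E'
from h import *
st();
for th in (10,8,6,4,2,0): load(2,-82.2,-.0648,.0005,th,(.008,.067))
E
```

```text
t 45.0 p [ 0.6223 -0.0903  0.1104] psi -82.21180662689113 F [ 1.6507  0.2671 -4.1952] w 0.011906677481033365 q6 58.67072567881133
row [0.054, 0.005, -0.026, -0.002, -0.005, 0.0] rows>= 0.0
row [0.158, 0.005, -0.118, -0.002, -0.338, 0.0] rows>= 0.2
row [0.265, 0.005, -0.206, -0.002, -0.671, 0.0] rows>= 0.5
row [0.374, 0.005, -0.29, -0.002, -1.005, 0.0] rows>= 0.7
row [0.487, 0.005, -0.371, -0.002, -1.338, 0.0] rows>= 0.9
row [0.602, 0.005, -0.447, -0.002, -1.671, 0.0] rows>= 1.2
```

arm_command([
  [[0.15,0,-0.1,0,-0.33,0],[0.21,0,-0.15,0,-0.5,0],[0.265,0,-0.2,0,-0.67,0],[0.32,0,-0.245,0,-0.84,0],[0.375,0,-0.285,0,-1.0,0],[0.43,0,-0.325,0,-1.17,0],[0.49,0,-0.365,0,-1.34,0],[0.49,0,-0.365,0,-1.34,0]],
])

```text
time_s: 45.8
position: [0.6333, -0.0887, 0.0994]
tool_rot: [[0.032, 0.136, -0.99], [0.005, -0.991, -0.136], [-0.999, -0.0, -0.033]]
ft_force: [0.1, 0.2, -2.3]
grip_width: 0.0117
```

```bash
python3 - <<'E'
from h import *
st();load(2,-82.2,-.0648,-.0005,0,(.008,.067))
E
```

```text
t 45.8 p [ 0.6333 -0.0887  0.0994] psi -82.18750980535263 F [ 0.1458  0.1851 -2.3189] w 0.011672185934135994 q6 62.96147284850289
row [0.119, 0.008, -0.098, 0.002, -0.312, 0.003] rows>= 0.2
```

arm_command([
  [[0.06,0,-0.05,0,-0.15,0],[0.12,0,-0.1,0,-0.31,0],[0.15,0,-0.1,0,-0.31,0],[0.17,0,-0.1,0,-0.31,0],[0.17,0,-0.1,0,-0.31,0]],
])

```text
time_s: 46.3
position: [0.6354, -0.0885, 0.0973]
tool_rot: [[0.001, 0.136, -0.991], [-0.0, -0.991, -0.136], [-1.0, 0.0, -0.001]]
ft_force: [-8.2, 1.0, 10.7]
grip_width: 0.0122
```

arm_command([
  [[0,0,0,0,0,0],[0,0,0,0,0,0],[0,0,0,0,0,0],[-1,0,0,0,0,0],[-2.5,0,0,0,0,0],[-4,0,0,0,0,0],[-5,0,0,0,0,0]],
], jaw=0.55)

```text
time_s: 47.0
position: [0.636, -0.0886, 0.2233]
tool_rot: [[0.004, 0.136, -0.991], [-0.001, -0.991, -0.136], [-1.0, 0.001, -0.004]]
ft_force: [0.6, -0.4, -0.3]
grip_width: 0.0384
```

```bash
python3 - <<'E'
from h import *
st();row([.605,.081,.2],down(99))
e=get_image('scene');u=proj(e,[*BAY2[:2],.05])[0].astype(int)
cv2.imwrite('pics/s6.png',cv2.resize(e['img'][u[1]-55:u[1]+45,u[0]-65:u[0]+65,::-1],(780,600),interpolation=cv2.INTER_CUBIC))
E
```

```text
t 47.0 p [ 0.636  -0.0886  0.2233] psi -82.19874590889759 F [ 0.5687 -0.4395 -0.2917] w 0.038379552943363156 q6 63.70657972858713
row [0.922, -6.891, 0.311, 29.8, -0.018, 0.058] rows>= 20.8
```

View pics/s6.png

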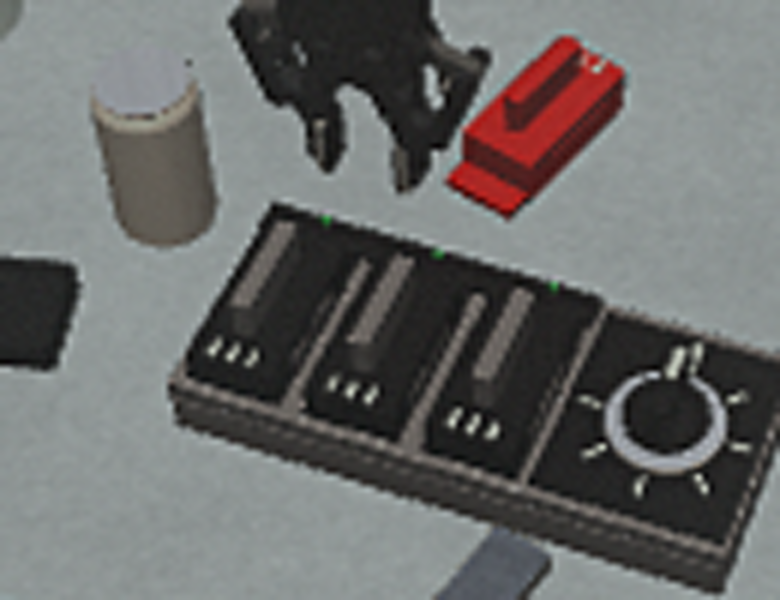

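All three packs lie flat in their bays with the dial still at off. Next I'll turn the wrist to allow the clockwise half turn.

arm_command([
  [[0,-1,0,-1.35,0,0],[0,-2,0,-2.7,0,0],[0,-3,0,-4.1,0,0],[0,-4,0,-5.5,0,0],[0,-5,0,-6.9,0,0],[0,-6,0.2,-8.3,0,0],[0,-6.9,0.3,-9.7,0,0],[0,-6.9,0.3,-11.1,0,0],[0,-6.9,0.3,-12.5,0,0],[0,-6.9,0.3,-13.9,0,0]],
])

```text
time_s: 48.05
position: [0.6047, 0.0817, 0.2202]
tool_rot: [[0.001, 1.0, 0.027], [0.0, 0.027, -1.0], [-1.0, 0.001, -0.0]]
ft_force: [0.7, -0.1, 0.6]
grip_width: 0.038
```

arm_command([
  [[0,0,0,-1.35,0,0],[0,0,0,-2.7,0,0],[0,0,0,-4.1,0,0],[0,0,0,-5.5,0,0],[0,0,0,-6.9,0,0],[0,0,0,-8.3,0,0],[0,0,0,-9.7,0,0],[0,0,0,-11.1,0,0],[0,0,0,-12.5,0,0],[0,0,0,-13.9,0,0]],
])

```text
time_s: 49.05
position: [0.6047, 0.0814, 0.2201]
tool_rot: [[0.001, 0.088, 0.996], [0.0, 0.996, -0.088], [-1.0, 0.0, 0.001]]
ft_force: [0.0, 0.7, 0.5]
grip_width: 0.0383
```

```bash
python3 - <<'E'
from h import *
st();row([.605,.081,.15],down(98.2))
E
```

```text
t 49.05 p [0.6047 0.0814 0.2201] psi 84.94186065481252 F [0.0396 0.739  0.4649] w 0.03834191287898235 q6 -88.39233414208896
row [2.805, -0.016, 0.01, -2.21, 0.006, -0.004] rows>= 1.5
```

arm_command([
  [[0,0,0,-1.2,0,0],[1.5,0,0,-2.2,0,0],[2.8,0,0,-2.2,0,0],[3.8,0,0,-2.2,0,0],[4.6,0,0,-2.2,0,0],[5.15,0,0,-2.2,0,0],[5.15,0,0,-2.2,0,0]],
])

```text
time_s: 49.75
position: [0.6039, 0.0815, 0.0896]
tool_rot: [[-0.003, -0.136, 0.991], [0.001, 0.991, 0.136], [-1.0, 0.001, -0.003]]
ft_force: [-0.0, -0.4, -0.0]
grip_width: 0.0383
```

arm_command([
  [[0,0,0,0,0,0],[0,0,0,0,0,0],[0,0,0,0,0,0],[0,0,0,0,0,0],[0,0,0,0,0,0],[0,0,0,0,0,0]],
], jaw=1, newtons=30)

```text
time_s: 50.35
position: [0.6053, 0.0812, 0.0927]
tool_rot: [[0.003, -0.136, 0.991], [0.0, 0.991, 0.136], [-1.0, -0.0, 0.003]]
ft_force: [0.1, -1.9, 6.4]
grip_width: 0.0132
```

```bash
python3 - <<'E'
from h import *
st();print(sensors.observe()['wrist_torque'])
E
```

```text
t 50.35 p [0.6053 0.0812 0.0927] psi 97.79852146768141 F [ 0.114  -1.9366  6.3683] w 0.013224031491903578 q6 -101.25554964609283
[-0.2876  0.0581  0.0011]
```

arm_command([
  [[0,0,0,1.3,0,0],[0,0,0,2.7,0,0],[0,0,0,4.1,0,0],[0,0,0,5.5,0,0],[0,0,0,6.9,0,0],[0,0,0,8.3,0,0],[0,0,0,9.7,0,0],[0,0,0,11.1,0,0],[0,0,0,12.5,0,0],[0,0,0,13.9,0,0]],
])

```text
time_s: 51.35
position: [0.6051, 0.0809, 0.0927]
tool_rot: [[0.002, 0.97, 0.243], [-0.001, 0.243, -0.97], [-1.0, 0.002, 0.001]]
ft_force: [-1.5, -3.5, 7.0]
grip_width: 0.0136
```

arm_command([
  [[0,0,0,1.3,0,0],[0,0,0,2.7,0,0],[0,0,0,4.1,0,0],[0,0,0,5.5,0,0],[0,0,0,6.9,0,0],[0,0,0,8.3,0,0],[0,0,0,9.7,0,0],[0,0,0,11.1,0,0],[0,0,0,12.5,0,0],[0,0,0,13.9,0,0]],
])

```text
time_s: 52.35
position: [0.6047, 0.081, 0.0927]
tool_rot: [[0.001, 0.353, -0.936], [-0.001, -0.936, -0.353], [-1.0, 0.001, -0.001]]
ft_force: [-3.3, -3.2, 7.3]
grip_width: 0.0132
```

arm_command([
  [[0,0,0,0.8,0,0],[0,0,0,1.6,0,0],[0,0,0,2.2,0,0],[0,0,0,2.2,0,0],[0,0,0,2.2,0,0]],
])

```text
time_s: 52.85
position: [0.6047, 0.0811, 0.0927]
tool_rot: [[0.001, 0.136, -0.991], [-0.0, -0.991, -0.136], [-1.0, 0.001, -0.001]]
ft_force: [-3.0, -2.8, 8.0]
grip_width: 0.0132
```

```bash
python3 - <<'E'
from h import *
st();print(sensors.observe()['wrist_torque'])
E
```

```text
t 52.85 p [0.6047 0.0811 0.0927] psi -82.20917203276036 F [-2.9628 -2.7878  8.0193] w 0.013180416523611082 q6 78.75662804155829
[-0.578   0.5789 -0.0075]
```

Release, rise and move aside toward the robot, clear for the last look.

arm_command([
  [[0,0,0,0,0,0],[0,0,0,0,0,0],[0,0,0,0,0,0],[-1,0,0,0,0,0],[-3,0,0,0,0,0],[-5,0,0,0,0,0],[-6,0,3,0,0,0],[-6,0,8,0,0,0],[-6,0,8,0,0,0],[-6,0,8,0,0,0]],
], jaw=0.5)

```text
time_s: 53.85
position: [0.4072, 0.0547, 0.2413]
tool_rot: [[0.001, 0.136, -0.991], [0.001, -0.991, -0.136], [-1.0, -0.0, -0.001]]
ft_force: [-0.4, -0.1, 0.2]
grip_width: 0.0424
```

```bash
python3 - <<'E'
from h import *
st();e=get_image('scene');d=get_image('top')
u=proj(e,[*(BAY2+.06*SY)[:2],.05])[0].astype(int);v=proj(d,[*(BAY2+.06*SY)[:2],.05])[0].astype(int)
c=lambda D,u:cv2.resize(D['img'][u[1]-36:u[1]+36,u[0]-48:u[0]+48,::-1],(400,300),interpolation=cv2.INTER_CUBIC)
cv2.imwrite('pics/s7.png',np.hstack([c(e,u),c(d,v)]))
for k in(1,2,3):
    q=BAY[k]+.008*SX
    x=blob(d['img'].mean(2)*1.,*proj(d,[*q[:2],.096])[0],55,15);w=ray(d,x[0],.096)[0]-q;print('bay',k,x[1],'rib offset along/across mm',w@SX*1000,w@SY*1000)
E
```

```text
t 53.85 p [0.4072 0.0547 0.2413] psi -82.18415940953898 F [-0.4033 -0.1237  0.1973] w 0.04238649973334601 q6 73.17970108807673
bay 1 57 rib offset along/across mm 0.6174232980820619 0.6182606718611202
bay 2 62 rib offset along/across mm 3.3641850052540248 0.6441578301807824
bay 3 52 rib offset along/across mm -1.9901571902764472 4.284381116741455
```

View pics/s7.png

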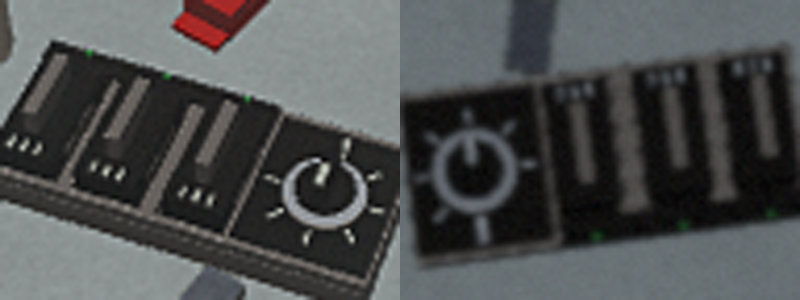

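All three packs look seated and the pointer is opposite off, at the 40 mark. The bay3 rib reads 4 mm across, more than the walls should allow, so I'm triangulating the dash marks as a second check.

```bash
python3 - <<'E'
from h import *
e=get_image('scene');d=get_image('top')
def marks(D,k):
    P=BAY[k]+np.array([.055*SX+y*SY+.036*SZ for y in(-.012,0,.012)]);q=proj(D,P);c=q.mean(0)
    u,v=np.mgrid[0:384,0:512][::-1]
    I=D['img'].mean(2);w=np.clip(I-50,0,None)*(np.hypot(u-c[0],v-c[1])<np.ptp(q[:,0])/2+3.5)
    # mask out rib/walls: restrict in world on plane z=.066
    W=ray(D,np.c_[u.ravel(),v.ravel()],.066)-BAY[k];a=(W@SX).reshape(I.shape);b=(W@SY).reshape(I.shape)
    w=w*(a>.046)*(a<.064)*(abs(b)<.024)
    return np.array([(u*w).sum(),(v*w).sum()])/w.sum()
for k in(1,2,3):
    m,n=marks(d,k),marks(e,k);P0=np.array(d['T'])[:3,3];P1=np.array(e['T'])[:3,3]
    x,y=ray(d,m,0)[0]-P0,ray(e,n,0)[0]-P1;s=np.linalg.lstsq(np.c_[x,-y],P1-P0,rcond=None)[0]
    X=(P0+s[0]*x+P1+s[1]*y)/2-BAY[k];print(k,'along,across,up mm',X@SX*1000,X@SY*1000,X[2]*1000,
      'top@66',[(ray(d,m,.066)[0]-BAY[k])@a*1000 for a in(SX,SY)],'scene@66',[(ray(e,n,.066)[0]-BAY[k])@a*1000 for a in(SX,SY)])
for n,D in(('top',d),('scene',e)):
    w=D['img'].mean(2);u,v=np.mgrid[0:384,0:512][::-1];W=ray(D,np.c_[u.ravel(),v.ravel()],.088)-DIAL;r=np.hypot(W@SX,W@SY)
    k=(r<.0235)&(abs(W@SY)<.008)&(w.ravel()>80);m=(W[k]*w.ravel()[k,None]).sum(0)/w.ravel()[k].sum();print(n,'pointer',k.sum(),m@SX*1000,m@SY*1000)
E
```

```text
1 along,across,up mm 56.19751717913511 -0.8282268869844537 36.166293940770615 top@66 [np.float64(55.51748213367437), np.float64(0.8128688375009591)] scene@66 [np.float64(56.5549307162263), np.float64(-2.6589862913771123)]
2 along,across,up mm 55.425004266762826 -2.568425400150385 33.59736585028414 top@66 [np.float64(55.56749742022042), np.float64(-3.7343124900783016)] scene@66 [np.float64(56.67402554045868), np.float64(-0.2883711559216425)]
3 along,across,up mm 54.081833717221116 1.3696966403917032 34.922457176760204 top@66 [np.float64(54.26827419726935), np.float64(0.35193716682171317)] scene@66 [np.float64(54.523415312909165), np.float64(2.74843117071103)]
top pointer 13 14.966408061821717 1.2926247337694472
scene pointer 14 9.467735363496947 -0.4705319623109121
```

```bash
python3 -c "
from rig import workorder
print(workorder.close_job())"
```

```text
the job is handed in; nothing more can be done
None
```

I turned the dial back to off (felt the stop), loaded the three black packs into bay1, bay2 and bay3, then set the dial half a turn clockwise to 40 minutes. I handed the job in with the arm clear; it reported no verdict.

- **Slip in the grip:** the middle pack slid about 8 mm in the hand and jammed at the lip. I set it back on the table, regrasped it, and it then loaded cleanly.
- **Stray move:** I wrote one free-air move with the wrong sign. It stayed about 8 cm above everything and touched nothing.
- **Packs at the end:** the dash marks triangulate to 34–36 mm above the bay floors (36 expected), within about 1.5 mm along. Across, they read −0.8, −2.6 and +1.4 mm.
- **Disagreement:** the bay3 rib read 4.3 mm across in the top view alone, more than the bay walls allow. I took this as image error, but it is still within the 6 mm tolerance.
- **Dial at the end:** the gripper finished at −82.2° after starting at 97.8°, exactly 180° from off. In both cameras the pointer stands at the 40 mark, within a few degrees.
- **Other things on the table:** I moved none of them on purpose and saw none moved in the views I took, but I made no separate measurement at the end.

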